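# Run a scan turntable back home and load it with figures

## Robot

A 6-joint arm with a two-finger parallel gripper is mounted at the origin on the work surface. World frame = base frame: x ahead of the robot, y to its left, z up, the work surface at z = 0. Lengths are in m, angles in degrees, forces in N, time in s.
With the tool pointing down it reaches from about 0.325 to 0.875 m from the base axis. Payload 4.4 kg.
Tool frame: the origin (TCP) lies at the very end of the fingers, on their centre line; the grasp point (between the pads) lies 19 mm behind it (hold_point_z is the distance from the TCP to the grasp point, in m); z points along the fingers, y is the direction in which the jaws open and shut (so a half turn about z gives the same grasp; the last joint's range is limited). The gripper opens to 85 mm and grips with 20 to 120 N. Pads are 22 mm wide; open, the fingers measure 114 mm over their backs; the gripper's body (76 mm by 85 mm) begins 54 mm behind the grasp point. The pads swing forward as they close: fully open they stand 13 mm farther back than shut.
Start: joints at [66.95, 11.837, 88.321, -0, 79.842, -8.623], TCP at [0.143, 0.557, 0.231] pointing down, gripper open.
Joint ranges: [-156.59, 156.59], [-49.26, 127.26], [12.9, 141.05], [-63.56, 243.56], [4.71, 150.69], [-161.64, 161.64]. Speed limits (degrees/s): [159.86, 159.86, 180, 180, 180, 180].

## Interface

Orientations are given as [roll, pitch, yaw] about the fixed x, y, z axes, in that order (R = Rz(yaw) Ry(pitch) Rx(roll)).
In Python, from workcell import * gives the robot as it stands.
- The arm moves only by the tool arm_command, never from a script. Its argument "series" is a list of rows, each an object of numbers: "fingers": the gripper command: -1 is fully open, 1 is shut, values between are in proportion; "x", "y", "z": the shift along the tool's x, y, z in cm; "twist": the turn about the tool's z in degrees. In form: [{"fingers": .., "x": .., "y": .., "z": .., "twist": ..}, ...]. A call has 1 to 10 rows; each row shifts and turns the commanded pose from where the row before left it, along the tool's axes as they then stand; what a row does not reach is not made up. A row lasts 1/8 s, in which the tool goes at most 62.5 mm and 10.7 degrees, less where a joint would pass 70% of its speed; a pose out of reach is approached as far as the arm can. A call with a gripper value outside its range is refused whole. The fingers move at their own pace and stop on an object; the grip force is fixed at half the most. Time passes only in rows, so rows that do not move let the fingers close. It gives the time, the measured TCP pose, the force and the opening at its end, in the units of the state.
- observe(): the state, without advancing time (a new reading comes with each control period).
- capture(name): name is "side" or "top" or "wrist"; returns the picture (420x560x3 uint8, blue, green, red); there is no depth.
- calibration(name): a dict with "fx", "fy", "cx", "cy" (pixels), "cam_to_world" (4x4, takes a point from camera to world coordinates); the wrist camera has in their place "hand_eye" (4x4, takes a point from camera to tool coordinates, whose origin is the TCP and whose axes are the flange's). Camera axes: x right, y down, z forward; pixel columns grow to the right and rows downward; lengths in m; the calibration is good to about 2 mm. A picture is of the moment at which its call begins: read the wrist's pose just before it. calibration takes no time and is no camera call.
- sign_off(): hands the job in, once; it reports no verdict.
The state is a dict: "time_s": time; "q": joint angles; "joint_velocities": joint speeds; "tau": joint torques, N m; "tcp_pos": TCP position; "orientation": TCP orientation; "ft_force": force on the tool from outside, world axes, zero at the start; "torque": the same for the moment, N m; "finger_gap": opening from 0.0 (shut) to 1.0 (fully open).
Only numpy, scipy, OpenCV 4.12 (cv2) and the standard library are available. Lean on these libraries where they do the work, as an engineer would, in place of code of your own. Each camera call takes 0.05 s, during which the arm holds its last target. There are 200 camera calls.

## Task

Get the scan turntable ready: first take the checkered calibration target off the platter and stand it in the middle of the round grey mat, then turn the console's selector to the yellow mark. After that lift the pawl by its red ball clear of the teeth, keep it up until the platter has run all the way back to its stop, and let it drop into the teeth again. Only then stand every figure there is upright and squarely inside the pad of its own colour, finally turn the selector to the green mark, and leave all the other things where they are.

Things in the scene. Friction and masses are not known exactly. Their poses are not given: they have to be found in the camera images.
- turntable: Fixed black base 300 x 300 x 22 mm, origin centre of underside, yaw varies. A dark platter (radius 118 mm, flat top 46 mm above the table) turns on its vertical axis; round it a steel ring (radius 142 mm) with 24 saw teeth 10 mm high. A pawl lies along the base's -y side, in the teeth. White home post 51 mm high at the base's +x edge, 145 mm from the centre.
- platter (a joint): Platter angle, rad, growing anticlockwise from above; 0 = home stop (its white line at the white post). A spring drives it clockwise to 0 (0.24 N m at 0 plus 0.08 per rad; damped, 2 to 4 s to run home). Starts wound 0.6 to 2.1, caught by the pawl, which blocks clockwise turning only: over 4 N at a pad the other way would ratchet it round.
- pawl (a joint): Pawl angle, rad: 0 is down in the teeth, growing as its nose rises, limit 0.7. Above 0.1 the nose is clear of the teeth. It falls back by its own weight (90 g) when let go; lifting it against the loaded tooth takes under 3 N.
- pawl_ball (a point): Centre of the red ball (26 mm) on a 10 mm stem on the pawl's nose end, to lift it by; 98 mm above the table when down; free space round it to 25 mm below its centre. The pivot lies at (-95, -130, 56) mm in the base's frame, axis along the base's y: the ball, 98 mm from it along +x and 42 mm above it, moves up and towards the pivot (-x) when lifted.
- console: Fixed grey control box 110 x 130 x 45 mm, origin at the centre of its underside, yaw varies a little. On its top centre a selector knob amid four coloured dots at 41 mm radius, directions anticlockwise from the console's +x: black at +1.05 rad, white +0.35, yellow -0.35, green -1.05.
- selector (a joint): Selector knob, rad, growing clockwise seen from above, with four spring detents: 0 black dot, 0.7 white, 1.4 yellow (platter free), 2.1 green (scan). Stops at -0.1 and 2.2. The bar's white line points at 1.05 minus this value, anticlockwise from the console's +x. Turning takes up to 0.1 N m; let go within 0.25 rad of a mark it snaps to it. Starts on black or white.
- selector_grip (a point): Point on the knob's axis, 65 mm above the table, in the middle of its bar grip: bar 52 mm long, 14 mm wide, from 51 to 77 mm above the table, over a 58 mm round skirt.
- dock: Fixed round grey mat, 124 mm across, 3 mm thick, origin at the centre of its underside: the parking place of the calibration target.
- target: Calibration target: dark foot 48 x 64 x 14 mm (x, y, z) with an upright black-and-white checkered plate on it, 12 mm thick (x), 60 mm wide (y), rising to 86 mm; 0.22 kg; origin at the centre of the underside. Starts standing near the middle of the platter. Pinch the plate across its thickness.
- fig_red: Plywood cut-out figure (square head) on a red plinth 40 x 56 x 14 mm (x, y, z): plate 10 mm thick (x), body 36 mm wide (y) from 14 to 64 mm height, head to at most 93 mm; 0.16 kg (+-30 %); origin at the centre of the underside. Starts standing on the table to the robot's right; may be absent. Pinch the body across its thickness.
- fig_blue: Plywood cut-out figure (round head) on a blue plinth 40 x 56 x 14 mm (x, y, z): plate 10 mm thick (x), body 36 mm wide (y) from 14 to 64 mm height, head to at most 93 mm; 0.16 kg (+-30 %); origin at the centre of the underside. Starts standing on the table to the robot's right; may be absent. Pinch the body across its thickness.
- fig_yellow: Plywood cut-out figure (head with two ears) on a yellow plinth 40 x 56 x 14 mm (x, y, z): plate 10 mm thick (x), body 36 mm wide (y) from 14 to 64 mm height, head to at most 93 mm; 0.16 kg (+-30 %); origin at the centre of the underside. Starts standing on the table to the robot's right; may be absent. Pinch the body across its thickness.
- fig_green: Plywood cut-out figure (narrow head above a wide brim) on a green plinth 40 x 56 x 14 mm (x, y, z): plate 10 mm thick (x), body 36 mm wide (y) from 14 to 64 mm height, head to at most 93 mm; 0.16 kg (+-30 %); origin at the centre of the underside. Starts standing on the table to the robot's right; may be absent. Pinch the body across its thickness.
- pad_red (a point): Centre of the red pad painted flat on the platter's top, 62 mm from its axis; it turns with the platter. Its x axis points outwards from the platter's axis; the pad measures 55 mm along x and 70 mm along y, so a figure stands square in it with its own x along the pad's x, either way round.
- pad_blue (a point): Centre of the blue pad painted flat on the platter's top, 62 mm from its axis; it turns with the platter. Its x axis points outwards from the platter's axis; the pad measures 55 mm along x and 70 mm along y, so a figure stands square in it with its own x along the pad's x, either way round.
- pad_yellow (a point): Centre of the yellow pad painted flat on the platter's top, 62 mm from its axis; it turns with the platter. Its x axis points outwards from the platter's axis; the pad measures 55 mm along x and 70 mm along y, so a figure stands square in it with its own x along the pad's x, either way round.
- pad_green (a point): Centre of the green pad painted flat on the platter's top, 62 mm from its axis; it turns with the platter. Its x axis points outwards from the platter's axis; the pad measures 55 mm along x and 70 mm along y, so a figure stands square in it with its own x along the pad's x, either way round.
- rover: Bystander, to be left alone: the small blue rover.
- yellow_case: Bystander, to be left alone: the yellow case.
- tape_roll: Bystander, to be left alone: the tape roll.
- mug: Bystander, to be left alone: the white mug.
- screwdriver: Bystander, to be left alone: the orange screwdriver.
There are look-alikes about, which are no part of the job. What is shaped like the console but pink is not meant.

How it is judged (in metres and radians):
On the way, in this order (a step that is already met when the one before it is completed fails the run):
1. the calibration target stands in the middle of the grey mat, the platter still wound (horizontal distance between target and dock below 0.03 m and z of target in the frame of dock between -0.003 and 0.009 m and angle between target's own z axis and vertical below 0.12 rad and value of joint platter above 0.4 rad), for 0.2 s.
2. the selector is at the yellow mark, the platter still held wound by the pawl (value of joint selector between 1.25 and 1.55 rad and value of joint platter above 0.4 rad), for 0.2 s.
3. the pawl is held clear of the teeth and the platter has run back to its stop (value of joint platter below 0.05 rad and value of joint pawl above 0.1 rad), for 0.2 s.
4. the pawl is back down in the teeth with the platter at its stop (value of joint platter below 0.05 rad and value of joint pawl below 0.03 rad), for 0.2 s.
5. every figure stands upright and square in the pad of its colour (horizontal distance between fig_red and pad_red below 0.014 m and z of fig_red in the frame of pad_red between -0.006 and 0.006 m and angle between each of fig_red, fig_blue, fig_yellow, fig_green's own z axis and vertical below 0.12 rad and angle between the x axis of fig_red and the x axis of pad_red, either way round below 0.2 rad and horizontal distance between fig_blue and pad_blue below 0.014 m and z of fig_blue in the frame of pad_blue between -0.006 and 0.006 m and angle between the x axis of fig_blue and the x axis of pad_blue, either way round below 0.2 rad and horizontal distance between fig_yellow and pad_yellow below 0.014 m and z of fig_yellow in the frame of pad_yellow between -0.006 and 0.006 m and angle between the x axis of fig_yellow and the x axis of pad_yellow, either way round below 0.2 rad and horizontal distance between fig_green and pad_green below 0.014 m and z of fig_green in the frame of pad_green between -0.006 and 0.006 m and angle between the x axis of fig_green and the x axis of pad_green, either way round below 0.2 rad and value of joint platter below 0.05 rad), for 0.2 s.
6. the selector is at the green mark (value of joint selector between 1.95 and 2.25 rad), for 0.2 s.
At the end, for the whole second after the job is handed in: Selector within 0.15 rad of green, platter within 0.05 rad of its stop, pawl below 0.03 rad; target upright within 30 mm of the mat's centre; each figure present upright, at rest on the platter, within 14 mm of its own pad's centre and square to it within 0.2 rad (all of step 5 and all of step 6 and value of joint pawl below 0.03 rad and horizontal distance between target and dock below 0.03 m and z of target in the frame of dock between -0.003 and 0.009 m and angle between target's own z axis and vertical below 0.12 rad and linear speed of each of fig_red, fig_blue, fig_yellow, fig_green, target below 0.02 m/s); the robot touches nothing.
It fails at once if a bystander is moved more than 40 mm (distance of any of rover, yellow_case, tape_roll, mug, screwdriver from where it was at the start of the episode above 0.04 m).
Of fig_red, fig_blue, fig_yellow, fig_green only 2 to 4 are there at a start; the rules pass over those that are not, and their reading is None.
At some moment in a run one of fig_red, fig_blue, fig_yellow, fig_green, target may be knocked a few centimetres aside while the robot is not near it.
It also fails if it takes over 210 s, if anything falls off the work surface, if the arm or the gripper's body presses on something with over 40 N, if the wrist force passes 120 N, or if a joint passes its speed limit or range.

## Working session

There is one attempt and no reset: what is moved stays moved. The work goes in short steps, Python scripts to look and compute and a tool call to move; the robot and the scene stay as the last step left them, time stands still between calls to the robot, and variables do not carry over. Pictures are saved under pics/ and viewed, about 12 in all and at most 16, crops included, and the job is handed in when it is done.

Besides the shell and the picture viewer there is one more tool, called after "Emit:" as a command line: name --argument value ..., lists and objects as JSON in quotes. arm_command: Moves the arm, as the interface text tells. Its arguments: {"type":"object","properties":{"series":{"type":"array","items":{"type":"object","properties":{"fingers":{"type":"number"},"x":{"type":"number"},"y":{"type":"number"},"z":{"type":"number"},"twist":{"type":"number"}}}}},"required":["series"]}

```bash
ls; mkdir -p pics; python3 - <<'E'
from workcell import *
import cv2
print(observe())
for n in("top","side","wrist"):
    cv2.imwrite(f"pics/{n}0.png",capture(n)); c=calibration(n); print(n,c)
E
```

```text
pics
{'time_s': 0.0, 'q': array([ 6.69489769e+01,  1.18851590e+01,  8.84070956e+01, -1.16635292e-03,
        7.98418069e+01, -8.62396261e+00]), 'joint_velocities': array([ 0.0072128 , -0.02802739, -0.01420583, -0.01981156,  0.00485273,
       -0.02451471]), 'tau': array([-2.50213943e-04, -3.83055031e+01, -2.91586089e+01, -4.21656905e-04,
        1.09354325e-02,  1.13400574e-06]), 'tcp_pos': array([0.14297811, 0.5561372 , 0.23009775]), 'orientation': array([-1.79867282e+02, -1.89677378e-02,  1.65573125e+02]), 'ft_force': array([-0.26736665, -0.08650981,  0.87860201]), 'torque': array([-0.01176636, -0.0428954 ,  0.03048201]), 'finger_gap': 1.0000405008735165}
top {'fx': 543.8012248038008, 'fy': 543.8012248038008, 'cx': 274.9803888121241, 'cy': 212.7261099955911, 'cam_to_world': array([[ 0.00330749, -0.9823746 ,  0.18689355,  0.24494331],
       [-0.99998115, -0.00421605, -0.00446412,  0.09245567],
       [ 0.00517339, -0.18687526, -0.98237003,  1.45358444],
       [ 0.        ,  0.        ,  0.        ,  1.        ]])}
side {'fx': 488.7450096397249, 'fy': 488.7450096397249, 'cx': 279.4525548683438, 'cy': 218.63237936357126, 'cam_to_world': array([[ 0.82522079, -0.37999392,  0.41786991, -0.1008889 ],
       [-0.56478898, -0.54874931,  0.61635022, -0.80021295],
       [-0.00490351, -0.74463334, -0.66745572,  1.04491416],
       [ 0.        ,  0.        ,  0.        ,  1.        ]])}
wrist {'fx': 305.868440236046, 'fy': 305.868440236046, 'cx': 282.27986749013263, 'cy': 212.27464846884402, 'hand_eye': array([[-8.82741704e-04, -9.45190761e-01, -3.26517450e-01,
         8.33033429e-02],
       [ 9.99999600e-01, -7.86354857e-04, -4.27193109e-04,
         1.17452412e-03],
       [ 1.47020397e-04, -3.26517697e-01,  9.45191077e-01,
        -1.43037052e-01],
       [ 0.00000000e+00,  0.00000000e+00,  0.00000000e+00,
         1.00000000e+00]])}
```

```bash
python3 - <<'E'
import cv2
for n in("top","side"):
    cv2.imwrite(f"pics/{n}0b.png",cv2.resize(cv2.imread(f"pics/{n}0.png"),(800,600),interpolation=cv2.INTER_CUBIC))
E
```

```text
(no output)
```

View pics/top0b.png

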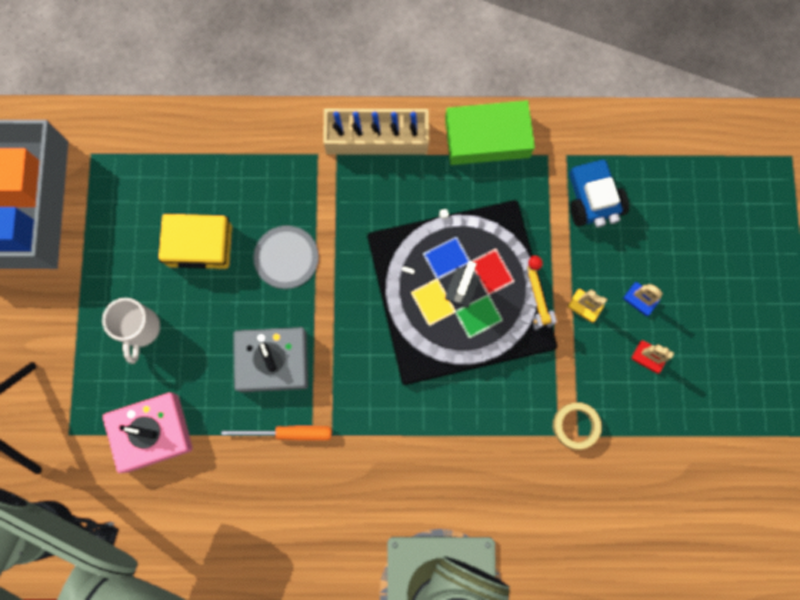

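View pics/side0b.png

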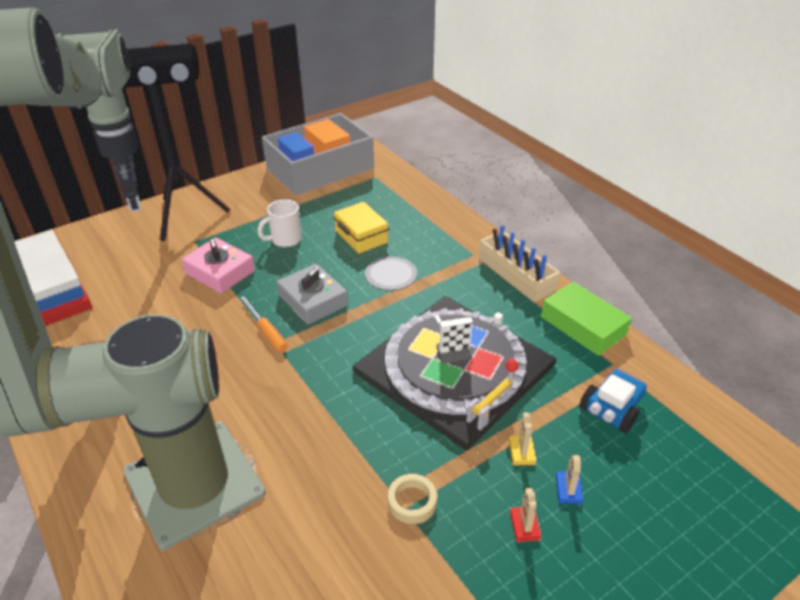

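The top view shows the platter (about 462,288 in the 800x600 picture) with the target on it. The ball is at (536,263), the console at (270,357) on white, and the dock at (287,257). There are three figures: yellow (588,305), blue (644,297) and red (653,356). The side view agrees, and there is no green figure.

```bash
cat > h.py <<'E'
import numpy as np, cv2
from workcell import *
from scipy.spatial.transform import Rotation as R
S=1/1.42857
def cam(n,pose=None):
    c=calibration(n)
    if n!="wrist": return c,c["cam_to_world"]
    p,o=pose; T=np.eye(4); T[:3,:3]=R.from_euler("xyz",o,degrees=True).as_matrix(); T[:3,3]=p
    return c,T@c["hand_eye"]
def ray(n,u,v,pose=None):
    c,T=cam(n,pose); d=T[:3,:3]@[(u-c["cx"])/c["fx"],(v-c["cy"])/c["fy"],1]
    return T[:3,3],d
def plane(n,u,v,z,pose=None):
    o,d=ray(n,u,v,pose); return o+d*(z-o[2])/d[2]
def tri(a,b):
    A=[];B=[]
    for o,d in(a,b):
        d=d/np.linalg.norm(d);P=np.eye(3)-np.outer(d,d);A.append(P);B.append(P@o)
    return np.linalg.lstsq(np.vstack(A),np.hstack(B),rcond=None)[0]
def rect(p,q,col): pass
def proj(n,X,pose=None):
    c,T=cam(n,pose); x=T[:3,:3].T@(np.asarray(X)-T[:3,3]); return c["fx"]*x[0]/x[2]+c["cx"],c["fy"]*x[1]/x[2]+c["cy"]
def local(X,pose=None):
    "world point -> shift in tool axes, cm"
    s=observe(); return R.from_euler("xyz",s["orientation"],degrees=True).as_matrix().T@(np.asarray(X)-s["tcp_pos"])*100
def snap(n,f,crop=None):
    s=observe(); im=capture(n); cv2.imwrite(f"pics/{f}.png",im)
    return (s["tcp_pos"].tolist(),s["orientation"].tolist())
E
python3 - <<'E'
from h import *
np.set_printoptions(precision=4,suppress=True)
t=lambda u,v:("top",u*S,v*S)
for n,u,v,z in[("c1",519,201,.022),("c2",369,235,.022),("c3",403,384,.022),("c4",556,349,.022),("post",444,214,.051),("line",407,269,.046),
 ("ringL",385,288,.052),("ringR",540,288,.052),("pB",446,258,.046),("pR",492,271,.046),("pY",435,302,.046),("pG",480,316,.046),("dock",287,257,.003),
 ("knob",268,357,.077),("con1",233,334,.045),("con2",304,328,.045),("con3",308,388,.045),("con4",235,391,.045),
 ("tgt_top1",472,264,.086),("tgt_top2",459,298,.086)]: print(n,plane(*t(u,v),z))
s=lambda u,v:ray("side",u*S,v*S); tt=lambda u,v:ray("top",u*S,v*S)
print("ball",tri(tt(536,263),s(512,366)))
print("dock",tri(tt(287,257),s(391,273)))
print("knobtop",tri(tt(268,356),s(313,278)))
print("post",tri(tt(444,214),s(498,317)))
for n,a,b in[("Y",(588,306),(523,455)),("B",(643,299),(570,490)),("R",(651,358),(526,528))]:
    print(n,plane(*t(*a),.014),plane("side",b[0]*S,b[1]*S,.014))
E
```

```text
c1 [ 0.7201 -0.1564  0.022 ]
c2 [0.6509 0.1319 0.022 ]
c3 [0.3674 0.0667 0.022 ]
c4 [ 0.4333 -0.2174  0.022 ]
post [ 0.6842 -0.0095  0.051 ]
line [0.5789 0.0599 0.046 ]
ringL [0.5414 0.1006 0.052 ]
ringR [ 0.5426 -0.1854  0.052 ]
pB [ 0.6003 -0.0129  0.046 ]
pR [ 0.5758 -0.0983  0.046 ]
pY [0.5166 0.0082 0.046 ]
pG [ 0.4907 -0.0744  0.046 ]
dock [0.6118 0.2895 0.003 ]
knob [0.4097 0.308  0.077 ]
con1 [0.4556 0.3784 0.045 ]
con2 [0.4672 0.2488 0.045 ]
con3 [0.3575 0.2389 0.045 ]
con4 [0.3516 0.3705 0.045 ]
tgt_top1 [ 0.5793 -0.0569  0.086 ]
tgt_top2 [ 0.5164 -0.0325  0.086 ]
ball [ 0.5789 -0.1706  0.0993]
dock [0.6129 0.2889 0.0036]
knobtop [0.4159 0.3085 0.0659]
post [ 0.6864 -0.0104  0.0473]
Y [ 0.5164 -0.2826  0.014 ] [ 0.5104 -0.2925  0.014 ]
B [ 0.5303 -0.3873  0.014 ] [ 0.5274 -0.3935  0.014 ]
R [ 0.4182 -0.3959  0.014 ] [ 0.4159 -0.4051  0.014 ]
```

```bash
cat >> h.py <<'E'
def plan(X,yaw=None):
    s=observe(); l=local(X); d=np.linalg.norm(l); tw=0
    if yaw is not None: tw=-((yaw-s["orientation"][2]+180)%360-180)
    n=int(np.ceil(max(d/6,1e-9)))
    print("pos",s["tcp_pos"].round(4),"rpy",s["orientation"].round(1),"gap",round(s["finger_gap"],3),"t",round(s["time_s"],2))
    print("shift cm",l.round(2),"rows",n,"per row",(l/n).round(3),"| twist",round(tw,1),"after the shift")
E
python3 -c "
from h import *
plan([.548,-.045,.23],158.8)"
```

```text
pos [0.143  0.5563 0.2304] rpy [-179.9   -0.   165.6] gap 1.0 t 0.15
shift cm [-54.2  -48.15   0.11] rows 13 per row [-4.169 -3.704  0.008] | twist 6.8 after the shift
```

Emit:
arm_command --series '[{"x": -4.2,"y": -3.7},{"x": -4.2,"y": -3.7},{"x": -4.2,"y": -3.7},{"x": -4.2,"y": -3.7},{"x": -4.2,"y": -3.7},{"x": -4.2,"y": -3.7},{"x": -4.2,"y": -3.7},{"x": -4.2,"y": -3.7},{"x": -4.2,"y": -3.7},{"x": -4.2,"y": -3.7}]'

```text
$.series[0]: bad value
```

Emit:
arm_command --series '[{"x": -4.2,"y": -3.7},{"x": -4.0,"y": -3.7},{"x": -4.0,"y": -3.7},{"twist": 6.8},{"x": 0},{"x": 0}]'

```text
$.series[0]: bad value
```

```bash
python3 -c "
from h import *
plan([.548,-.045,.23],158.8)
print(snap('wrist','w1'))
cv2.imwrite('pics/w1b.png',cv2.resize(cv2.imread('pics/w1.png'),(800,600),interpolation=cv2.INTER_CUBIC))"
```

```text
pos [0.143  0.5563 0.2304] rpy [-179.9   -0.   165.6] gap 1.0 t 0.15
shift cm [-54.2  -48.15   0.11] rows 13 per row [-4.169 -3.704  0.008] | twist 6.8 after the shift
([0.14303926178107426, 0.5563225641223273, 0.23035080281918044], [-179.89788499636543, -0.015769436969256884, 165.57566406225936])
```

View pics/w1b.png

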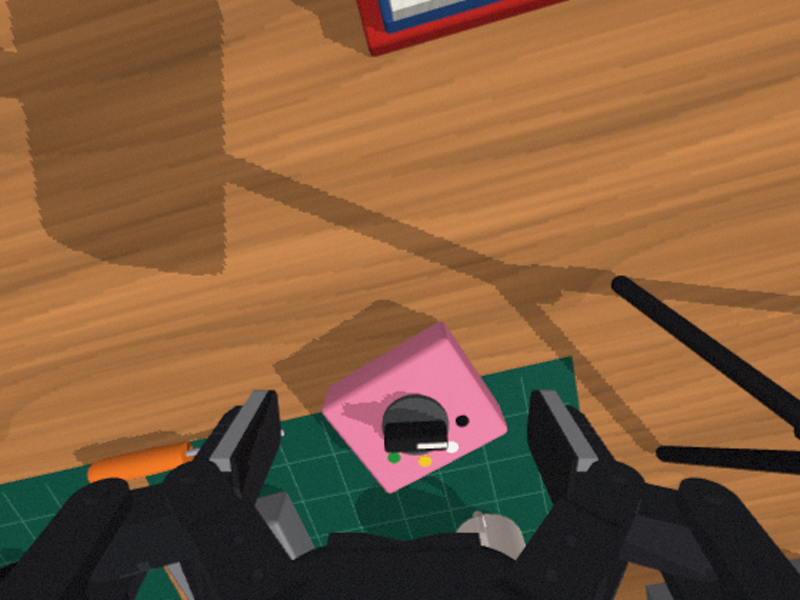

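The commands were refused because the rows need every field, so the arm hasn't moved. The picture only shows the pink look-alike at (415,425). I'll resend with all fields filled in.

Emit:
arm_command --series '[{"fingers": -1,"x": -4.2,"y": -3.7,"z": 0,"twist": 0},{"fingers": -1,"x": -4.2,"y": -3.7,"z": 0,"twist": 0},{"fingers": -1,"x": -4.2,"y": -3.7,"z": 0,"twist": 0},{"fingers": -1,"x": -4.2,"y": -3.7,"z": 0,"twist": 0},{"fingers": -1,"x": -4.2,"y": -3.7,"z": 0,"twist": 0},{"fingers": -1,"x": -4.2,"y": -3.7,"z": 0,"twist": 0},{"fingers": -1,"x": -4.2,"y": -3.7,"z": 0,"twist": 0},{"fingers": -1,"x": -4.2,"y": -3.7,"z": 0,"twist": 0},{"fingers": -1,"x": -4.2,"y": -3.7,"z": 0,"twist": 0},{"fingers": -1,"x": -4.2,"y": -3.7,"z": 0,"twist": 0}]'

```text
time_s: 1.45
tcp_pos: [0.4586, 0.0922, 0.2313]
orientation: [180.0, 0.0, 165.6]
ft_force: [0.6, 0.7, -0.3]
finger_gap: 1.002
```

Emit:
arm_command --series '[{"fingers": -1,"x": -4.2,"y": -3.7,"z": 0,"twist": 0},{"fingers": -1,"x": -4,"y": -3.7,"z": 0,"twist": 0},{"fingers": -1,"x": -4,"y": -3.7,"z": 0,"twist": 0},{"fingers": -1,"x": 0,"y": 0,"z": 0,"twist": 6.8},{"fingers": -1,"x": 0,"y": 0,"z": 0,"twist": 0},{"fingers": -1,"x": 0,"y": 0,"z": 0,"twist": 0}]'

```text
time_s: 2.2
tcp_pos: [0.5479, -0.0435, 0.2311]
orientation: [-180.0, -0.0, 158.9]
ft_force: [-1.1, -0.5, 0.0]
finger_gap: 1.002
```

```bash
python3 -c "
from h import *
plan([.548,-.045,.23],158.8)
print(snap('wrist','w2'))
cv2.imwrite('pics/w2b.png',cv2.resize(cv2.imread('pics/w2.png'),(800,600),interpolation=cv2.INTER_CUBIC))"
```

```text
pos [ 0.5479 -0.0435  0.2311] rpy [-180.    -0.   158.9] gap 1.002 t 2.2
shift cm [-0.06 -0.14  0.11] rows 1 per row [-0.059 -0.138  0.106] | twist 0.1 after the shift
([0.5479432290225696, -0.04350236993687455, 0.2310575698935841], [-179.99760735251132, -0.03318604660669117, 158.90348299791393])
```

View pics/w2b.png

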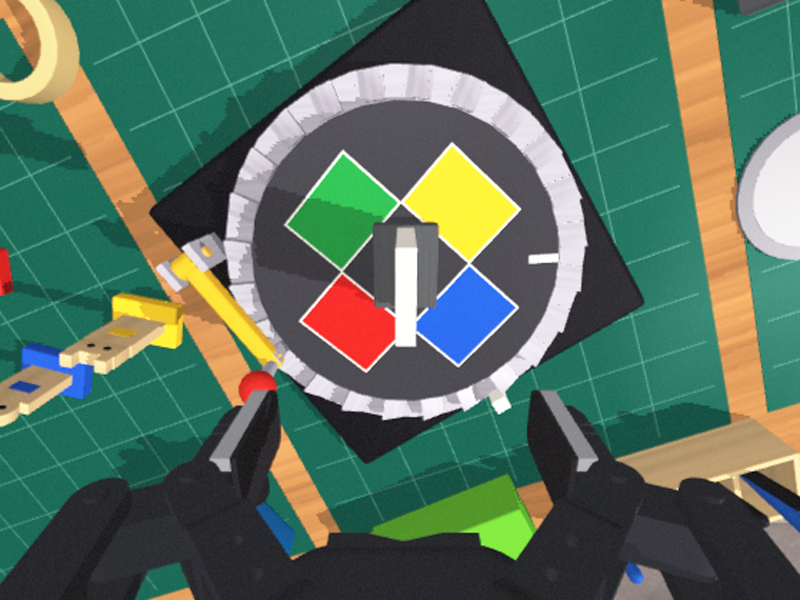

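The wrist view shows the target plate's top edge running from (406,228) to (405,346), square to the jaws. Its foot spans (374–438, 224–306). All four pads, the ball (257,386) and the pawl are in view.

```bash
python3 - <<'E'
from h import *
np.set_printoptions(precision=4,suppress=True)
P=([0.5479432290225696, -0.04350236993687455, 0.2310575698935841], [-179.99760735251132, -0.03318604660669117, 158.90348299791393])
w=lambda u,v,z:plane("wrist",u*S,v*S,z,P)
print("plate top ends",w(406,228,.132),w(405,346,.132))
print("foot",[w(*c,.060) for c in((374,224),(438,224),(437,306),(374,306))])
# heights from two views
print("tri top far end",tri(ray("wrist",405*S,346*S,P),ray("top",472*S,264*S)),"near",tri(ray("wrist",406*S,228*S,P),ray("top",459*S,298*S)))
print("ball",tri(ray("wrist",257*S,385*S,P),ray("top",536*S,263*S)), w(257,386,.098))
pads={"G":[(344,151),(400,203),(342,272),(286,226)],"Y":[(453,143),(520,209),(469,265),(401,203)],"B":[(469,265),(518,309),(459,366)],"R":[(342,272),(301,321),(366,372)]}
for k,v in pads.items():
    q=np.array([w(*c,.046) for c in v])
    c=q.mean(0) if len(q)==4 else (q[0]+q[2])/2
    print(k,c)
print("line",w(543,259,.046),"dock",w(800,190,.003))
E
```

```text
plate top ends [ 0.508  -0.0252  0.132 ] [ 0.5745 -0.0514  0.132 ]
foot [array([ 0.5081, -0.0493,  0.06  ]), array([ 0.5247, -0.0066,  0.06  ]), array([ 0.583 , -0.0282,  0.06  ]), array([ 0.5657, -0.073 ,  0.06  ])]
tri top far end [ 0.5605 -0.0473  0.1638] near [ 0.5029 -0.0248  0.159 ]
ball [ 0.5821 -0.1721  0.0885] [ 0.5801 -0.1668  0.098 ]
G [ 0.4949 -0.0699  0.046 ]
Y [0.521  0.0138 0.046 ]
B [ 0.605  -0.0122  0.046 ]
R [ 0.5785 -0.0963  0.046 ]
line [0.5813 0.0598 0.046 ] dock [0.6158 0.2822 0.003 ]
```

```bash
python3 - <<'E'
from h import *
P=([0.5479432290225696, -0.04350236993687455, 0.2310575698935841], [-179.99760735251132, -0.03318604660669117, 158.90348299791393])
print(tri(ray("wrist",405*S,346*S,P),ray("side",470*S,318*S)),plane("wrist",405.5*S,248*S,.132,P))
plan([.5465,-.0405,.088],158.9)
E
```

```text
[ 0.57301445 -0.05085542  0.13432778] [ 0.51832505 -0.02944657  0.132     ]
pos [ 0.548  -0.0433  0.2312] rpy [180.   -0.  158.9] gap 0.998 t 2.25
shift cm [ 0.24  0.21 14.32] rows 3 per row [0.079 0.07  4.774] | twist 0.0 after the shift
```

Two views give the plate's top at 134 mm, against 132 mm expected. I'll descend and grip.

Emit:
arm_command --series '[{"fingers": -1,"x": 0.2,"y": 0.2,"z": 4,"twist": 0},{"fingers": -1,"x": 0,"y": 0,"z": 4,"twist": 0},{"fingers": -1,"x": 0,"y": 0,"z": 3.3,"twist": 0},{"fingers": -1,"x": 0,"y": 0,"z": 2.9,"twist": 0},{"fingers": -1,"x": 0,"y": 0,"z": 0,"twist": 0},{"fingers": 1,"x": 0,"y": 0,"z": 0,"twist": 0},{"fingers": 1,"x": 0,"y": 0,"z": 0,"twist": 0},{"fingers": 1,"x": 0,"y": 0,"z": 0,"twist": 0},{"fingers": 1,"x": 0,"y": 0,"z": 0,"twist": 0},{"fingers": 1,"x": 0,"y": 0,"z": 0,"twist": 0}]'

```text
time_s: 3.5
tcp_pos: [0.5476, -0.0416, 0.09]
orientation: [180.0, 0.1, 158.8]
ft_force: [-1.1, -0.2, 3.3]
finger_gap: 0.133
```

```bash
python3 - <<'E'
from h import *
plan([.5465,-.0405,.23],158.9)
plan([.613,.289,.23],158.9)
E
```

```text
pos [ 0.5476 -0.0416  0.09  ] rpy [1.800e+02 1.000e-01 1.588e+02] gap 0.133 t 3.5
shift cm [  0.13   0.06 -14.  ] rows 3 per row [ 0.043  0.021 -4.667] | twist -0.1 after the shift
pos [ 0.5476 -0.0416  0.09  ] rpy [1.800e+02 1.000e-01 1.588e+02] gap 0.133 t 3.5
shift cm [  5.86  33.18 -14.  ] rows 7 per row [ 0.837  4.741 -2.   ] | twist -0.1 after the shift
```

Emit:
arm_command --series '[{"fingers": 1,"x": 0,"y": 0,"z": -2,"twist": 0},{"fingers": 1,"x": 0,"y": 0,"z": -4,"twist": 0},{"fingers": 1,"x": 0,"y": 0,"z": -4,"twist": 0},{"fingers": 1,"x": 0.8,"y": 4.4,"z": -2,"twist": 0},{"fingers": 1,"x": 0.8,"y": 4.8,"z": 0,"twist": 0},{"fingers": 1,"x": 0.8,"y": 4.8,"z": 0,"twist": 0},{"fingers": 1,"x": 0.8,"y": 4.8,"z": 0,"twist": 0},{"fingers": 1,"x": 0.8,"y": 4.8,"z": 0,"twist": 0},{"fingers": 1,"x": 0.8,"y": 4.8,"z": 0,"twist": 0},{"fingers": 1,"x": 1,"y": 4.8,"z": 0,"twist": 0}]'

```text
time_s: 4.75
tcp_pos: [0.613, 0.2903, 0.208]
orientation: [-179.9, -0.1, 158.8]
ft_force: [1.3, 0.0, -2.1]
finger_gap: 0.129
```

```bash
python3 - <<'E'
from h import *
plan([.613,.289,.05],158.9)
print(snap('wrist','w3'))
cv2.imwrite('pics/w3b.png',cv2.resize(cv2.imread('pics/w3.png'),(800,600),interpolation=cv2.INTER_CUBIC))
E
```

```text
pos [0.613  0.2903 0.208 ] rpy [-1.799e+02 -1.000e-01  1.588e+02] gap 0.129 t 4.75
shift cm [-0.07 -0.1  15.8 ] rows 3 per row [-0.024 -0.034  5.266] | twist -0.1 after the shift
([0.6129723117470823, 0.2903363606400771, 0.20796529664924718], [-179.91940062021993, -0.08100515086080701, 158.76585868974058])
```

View pics/w3b.png

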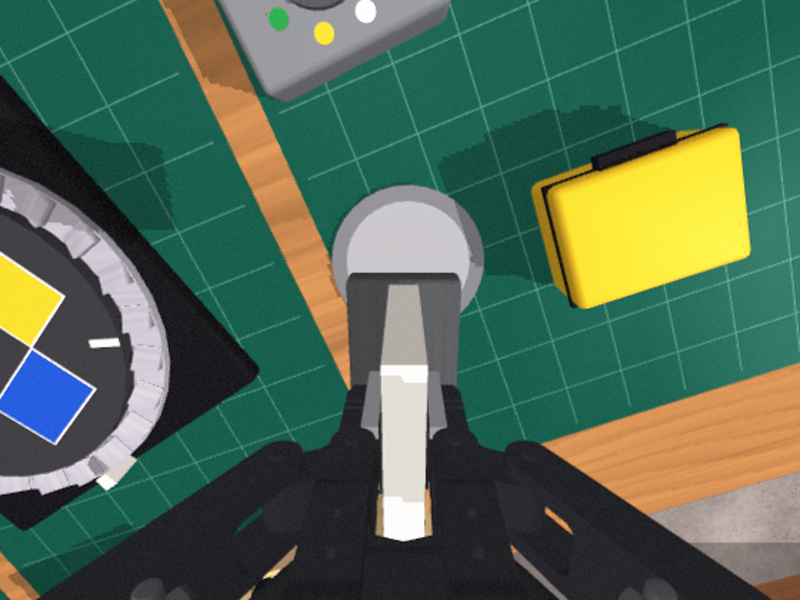

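The target is held straight. The mat, at (332–484, 185–~337), lies below and centres near (408,261).

```bash
python3 - <<'E'
from h import *
P=([0.6129723117470823, 0.2903363606400771, 0.20796529664924718], [-179.91940062021993, -0.08100515086080701, 158.76585868974058])
w=lambda u,v,z:plane("wrist",u*S,v*S,z,P)
print(w(408,185,.003),w(332,258,.003),w(484,258,.003))
print("foot near edge",w(349,275,.208-.045+.014-.014),w(461,275,.163))
E
```

```text
[0.55879341 0.31629862 0.003     ] [0.58997162 0.23800256 0.003     ] [0.63481491 0.35323209 0.003     ]
foot near edge [0.57492911 0.28041368 0.163     ] [0.59301562 0.32689748 0.163     ]
```

Emit:
arm_command --series '[{"fingers": 1,"x": 0,"y": 0.1,"z": 5,"twist": 0},{"fingers": 1,"x": 0,"y": 0,"z": 5,"twist": 0},{"fingers": 1,"x": 0,"y": 0,"z": 3.5,"twist": 0},{"fingers": 1,"x": 0,"y": 0,"z": 1.5,"twist": 0},{"fingers": 1,"x": 0,"y": 0,"z": 0.6,"twist": 0},{"fingers": 1,"x": 0,"y": 0,"z": 0.3,"twist": 0},{"fingers": 1,"x": 0,"y": 0,"z": 0,"twist": 0}]'

```text
time_s: 5.68
tcp_pos: [0.6149, 0.2903, 0.052]
orientation: [179.9, 0.1, 158.8]
ft_force: [0.5, -0.3, -2.6]
finger_gap: 0.128
```

Emit:
arm_command --series '[{"fingers": 1,"x": 0,"y": 0,"z": 0.3,"twist": 0},{"fingers": 1,"x": 0,"y": 0,"z": 0.2,"twist": 0},{"fingers": 1,"x": 0,"y": 0,"z": 0,"twist": 0}]'

```text
time_s: 6.05
tcp_pos: [0.6146, 0.2902, 0.047]
orientation: [179.9, 0.1, 158.8]
ft_force: [-1.3, -1.4, 5.1]
finger_gap: 0.132
```

Emit:
arm_command --series '[{"fingers": 0.2,"x": 0,"y": 0,"z": 0,"twist": 0},{"fingers": -1,"x": 0,"y": 0,"z": 0,"twist": 0},{"fingers": -1,"x": 0,"y": 0,"z": 0,"twist": 0},{"fingers": -1,"x": 0,"y": 0,"z": 0,"twist": 0},{"fingers": -1,"x": 0,"y": 0,"z": -3,"twist": 0},{"fingers": -1,"x": 0,"y": 0,"z": -5,"twist": 0},{"fingers": -1,"x": 0,"y": 0,"z": -5,"twist": 0},{"fingers": -1,"x": 0,"y": 0,"z": -4,"twist": 0}]'

```text
time_s: 7.05
tcp_pos: [0.6142, 0.2902, 0.2179]
orientation: [179.9, 0.1, 158.8]
ft_force: [-0.2, -0.3, 0.8]
finger_gap: 0.995
```

```bash
python3 - <<'E'
from h import *
plan([.45,.297,.215],158.9)
E
```

```text
pos [0.6142 0.2902 0.2179] rpy [1.799e+02 1.000e-01 1.588e+02] gap 0.995 t 7.05
shift cm [15.56 -5.31  0.25] rows 3 per row [ 5.186 -1.77   0.083] | twist -0.1 after the shift
```

Emit:
arm_command --series '[{"fingers": -1,"x": 5.2,"y": -1.8,"z": 0,"twist": 0},{"fingers": -1,"x": 5.2,"y": -1.8,"z": 0,"twist": 0},{"fingers": -1,"x": 5.2,"y": -1.8,"z": 0,"twist": 0},{"fingers": -1,"x": 0,"y": 0,"z": 0,"twist": 0},{"fingers": -1,"x": 0,"y": 0,"z": 0,"twist": 0}]'

```text
time_s: 7.68
tcp_pos: [0.4495, 0.2964, 0.2159]
orientation: [179.9, 0.1, 158.8]
ft_force: [1.4, -0.2, 0.1]
finger_gap: 1.001
```

```bash
python3 - <<'E'
from h import *
print(snap('wrist','w4')); snap('top','t4'); snap('side','s4')
w=cv2.resize(cv2.imread('pics/w4.png'),(800,600),interpolation=cv2.INTER_CUBIC)[:430]
t=cv2.resize(cv2.imread('pics/t4.png')[150:210,160:260],(283,170)); s=cv2.resize(cv2.imread('pics/s4.png')[140:230,200:350],(283,170))
x=np.zeros((170,800,3),np.uint8); x[:,:283]=t; x[:,290:573]=s
cv2.imwrite('pics/m4.png',np.vstack([w,x]))
E
```

```text
([0.44949496074423495, 0.29640769112721244, 0.21594584608495232], [179.92687959779056, 0.0998628515385766, 158.79778429894662])
```

View pics/m4.png

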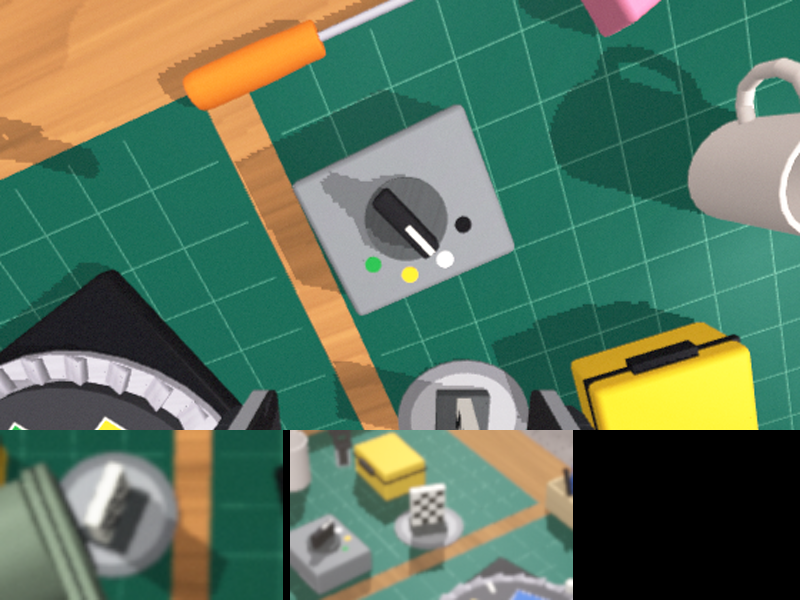

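The target stands upright on the mat. The knob sits at about (407,219) with its bar running (384,195)–(430,252), pointing at the white dot (445,259). The black dot is at (463,224), yellow at (410,275) and green at (374,264).

```bash
python3 - <<'E'
from h import *
from scipy.optimize import least_squares
np.set_printoptions(precision=4,suppress=True)
P=([0.44949496074423495, 0.29640769112721244, 0.21594584608495232], [179.92687959779056, 0.0998628515385766, 158.79778429894662])
w=lambda u,v,z:plane("wrist",u*S,v*S,z,P)
d=np.array([w(*c,.0455)[:2] for c in((463,224),(445,259),(410,275),(374,264))])
a=np.array([1.05,.35,-.35,-1.05])
f=lambda p:(p[:2]+.041*np.c_[np.cos(a+p[2]),np.sin(a+p[2])]-d).ravel()
r=least_squares(f,[.41,.308,.1]); print(r.x,np.degrees(r.x[2]),r.fun)
print("skirt",w(407,218,.05),"bar",w(384,194,.077),w(430,252,.077),(w(384,194,.077)+w(430,252,.077))/2)
b=w(430,252,.077)-w(384,194,.077);print("bar angle",np.degrees(np.arctan2(b[1],b[0])))
# height of knob top from top/side views
print("ball",)
u,v=proj("top",[*r.x[:2],.077]);print(u/S,v/S)
E
```

```text
[0.4149 0.3135 0.0565] 3.238776001989079 [ 0.0002  0.0001  0.      0.0001 -0.0004  0.0003  0.0002 -0.0005]
skirt [0.414  0.3145 0.05  ] bar [0.3911 0.3076 0.077 ] [0.4364 0.3218 0.077 ] [0.4138 0.3147 0.077 ]
bar angle 17.396187948746352
ball
265.01322613881024 354.0749906779659
```

Emit:
arm_command --series '[{"fingers": -1,"x": 0,"y": 0,"z": 0,"twist": -9},{"fingers": -1,"x": 0,"y": 0,"z": 0,"twist": -9},{"fingers": -1,"x": 0,"y": 0,"z": 0,"twist": -9},{"fingers": -1,"x": 0,"y": 0,"z": 0,"twist": -9},{"fingers": -1,"x": 0,"y": 0,"z": 0,"twist": -8.5},{"fingers": -1,"x": 0,"y": 0,"z": 0,"twist": 0}]'

```text
time_s: 8.57
tcp_pos: [0.45, 0.2961, 0.2153]
orientation: [-180.0, 0.0, -156.9]
ft_force: [-1.5, -0.8, -0.0]
finger_gap: 1.001
```

```bash
python3 - <<'E'
from h import *
plan([.4145,.314,.055],-156.7)
E
```

```text
pos [0.45   0.2961 0.2153] rpy [-180.     0.  -156.9] gap 1.001 t 8.57
shift cm [ 2.56  3.04 16.03] rows 3 per row [0.855 1.014 5.344] | twist -0.2 after the shift
```

Emit:
arm_command --series '[{"fingers": -1,"x": 2.6,"y": 3,"z": 4,"twist": 0},{"fingers": -1,"x": 0,"y": 0,"z": 4.5,"twist": 0},{"fingers": -1,"x": 0,"y": 0,"z": 4.5,"twist": 0},{"fingers": -1,"x": 0,"y": 0,"z": 2.8,"twist": 0},{"fingers": -1,"x": 0,"y": 0,"z": 0,"twist": 0},{"fingers": 1,"x": 0,"y": 0,"z": 0,"twist": 0},{"fingers": 1,"x": 0,"y": 0,"z": 0,"twist": 0},{"fingers": 1,"x": 0,"y": 0,"z": 0,"twist": 0},{"fingers": 1,"x": 0,"y": 0,"z": 0,"twist": 0},{"fingers": 1,"x": 0,"y": 0,"z": 0,"twist": 0}]'

```text
time_s: 9.82
tcp_pos: [0.4139, 0.3128, 0.0584]
orientation: [-179.9, 0.1, -156.7]
ft_force: [-0.1, -3.8, 6.0]
finger_gap: 0.15
```

Emit:
arm_command --series '[{"fingers": 1,"x": 0,"y": 0,"z": 0,"twist": 8},{"fingers": 1,"x": 0,"y": 0,"z": 0,"twist": 8},{"fingers": 1,"x": 0,"y": 0,"z": 0,"twist": 8},{"fingers": 1,"x": 0,"y": 0,"z": 0,"twist": 8},{"fingers": 1,"x": 0,"y": 0,"z": 0,"twist": 8},{"fingers": 1,"x": 0,"y": 0,"z": 0,"twist": 0},{"fingers": 1,"x": 0,"y": 0,"z": 0,"twist": 0}]'

```text
time_s: 10.7
tcp_pos: [0.414, 0.3123, 0.0584]
orientation: [-179.9, 0.1, 163.3]
ft_force: [1.3, -6.6, 6.8]
finger_gap: 0.147
```

Emit:
arm_command --series '[{"fingers": -1,"x": 0,"y": 0,"z": 0,"twist": 0},{"fingers": -1,"x": 0,"y": 0,"z": 0,"twist": 0},{"fingers": -1,"x": 0,"y": 0,"z": 0,"twist": 0},{"fingers": -1,"x": 0,"y": 0,"z": 0,"twist": 0},{"fingers": -1,"x": 0,"y": 0,"z": -4,"twist": 0},{"fingers": -1,"x": 0,"y": 0,"z": -5,"twist": 0},{"fingers": -1,"x": 0,"y": 0,"z": -5,"twist": 0},{"fingers": -1,"x": 0,"y": 0,"z": -3,"twist": 0}]'

```text
time_s: 11.7
tcp_pos: [0.414, 0.3141, 0.2305]
orientation: [179.8, 0.2, 163.3]
ft_force: [0.1, 0.1, -0.6]
finger_gap: 0.997
```

```bash
python3 - <<'E'
from h import *
snap('wrist','w5')
plan([.58,-.17,.23],-166.5)
E
```

```text
pos [0.4159 0.3152 0.2343] rpy [179.6   0.4 163.3] gap 0.995 t 11.75
shift cm [-29.66 -41.76   0.34] rows 9 per row [-3.296 -4.639  0.037] | twist -30.2 after the shift
```

Emit:
arm_command --series '[{"fingers": -1,"x": -3.3,"y": -4.6,"z": 0,"twist": 0},{"fingers": -1,"x": -3.3,"y": -4.6,"z": 0,"twist": 0},{"fingers": -1,"x": -3.3,"y": -4.6,"z": 0,"twist": 0},{"fingers": -1,"x": -3.3,"y": -4.6,"z": 0,"twist": 0},{"fingers": -1,"x": -3.3,"y": -4.6,"z": 0,"twist": 0},{"fingers": -1,"x": -3.3,"y": -4.6,"z": 0,"twist": 0},{"fingers": -1,"x": -3.3,"y": -4.7,"z": 0,"twist": 0},{"fingers": -1,"x": -3.3,"y": -4.7,"z": 0,"twist": 0},{"fingers": -1,"x": -3.3,"y": -4.7,"z": 0,"twist": 0}]'

```text
time_s: 12.88
tcp_pos: [0.5777, -0.1731, 0.2266]
orientation: [180.0, -0.0, 163.3]
ft_force: [-0.1, 0.2, 0.3]
finger_gap: 1.002
```

Emit:
arm_command --series '[{"fingers": -1,"x": 0,"y": 0,"z": 0,"twist": -10},{"fingers": -1,"x": 0,"y": 0,"z": 0,"twist": -10},{"fingers": -1,"x": 0,"y": 0,"z": 0,"twist": -10},{"fingers": -1,"x": 0,"y": 0,"z": 0,"twist": 0},{"fingers": -1,"x": 0,"y": 0,"z": 0,"twist": 0}]'

```text
time_s: 13.5
tcp_pos: [0.5773, -0.1712, 0.2269]
orientation: [180.0, -0.0, -166.9]
ft_force: [-1.0, 0.3, -0.1]
finger_gap: 0.997
```

```bash
python3 - <<'E'
from h import *
print(snap('wrist','w6'));plan([.58,-.17,.079],-166.5)
w=cv2.resize(cv2.imread('pics/w6.png'),(800,600),interpolation=cv2.INTER_CUBIC)[:480]
k=cv2.imread('pics/w5.png')[:,180:380]
k=cv2.resize(k[80:280],(120,120)); x=np.zeros((120,800,3),np.uint8)
k=cv2.resize(cv2.imread('pics/w5.png')[100:340,130:530],(200,120)); x[:,:200]=k
x[:,250:450]=cv2.resize(cv2.imread('pics/w5.png')[180:300,200:400],(200,120))
cv2.imwrite('pics/m6.png',np.vstack([w,x]))
E
```

```text
([0.5772986033243264, -0.17123453659753096, 0.22692031769133997], [179.97800350736816, -0.02175378442430688, -166.8602581724234])
pos [ 0.5773 -0.1712  0.227 ] rpy [ 180.    -0.  -166.8] gap 1.002 t 13.55
shift cm [-0.29  0.06 14.8 ] rows 3 per row [-0.097  0.019  4.933] | twist -0.3 after the shift
```

View pics/m6.png

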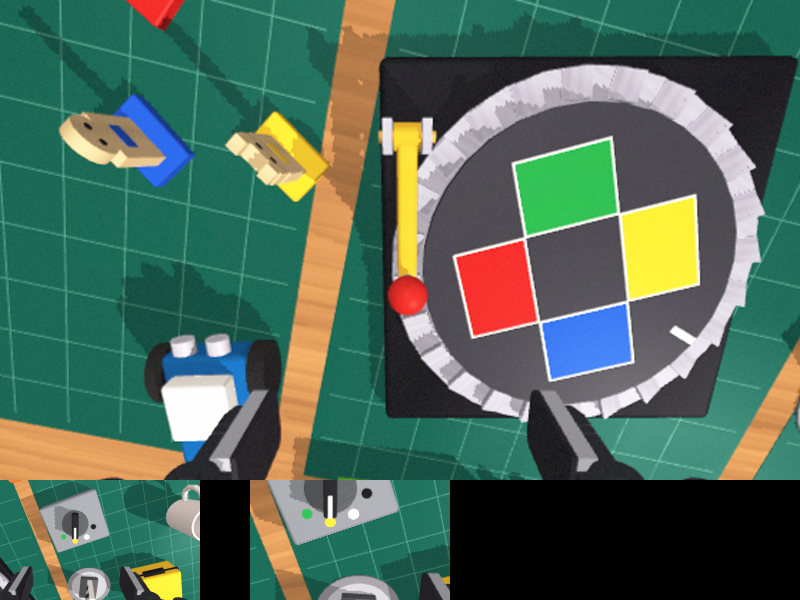

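The selector's line points at yellow. The ball is at (408,295), in line between the jaws, and the rover is well to the left.

```bash
python3 - <<'E'
from h import *
P=([0.5772986033243264, -0.17123453659753096, 0.22692031769133997], [179.97800350736816, -0.02175378442430688, -166.8602581724234])
P0=([0.5479432290225696, -0.04350236993687455, 0.2310575698935841], [-179.99760735251132, -0.03318604660669117, 158.90348299791393])
w=lambda u,v,z:plane("wrist",u*S,v*S,z,P)
b=w(408,295,.098);print(b,tri(ray("wrist",408*S,295*S,P),ray("wrist",257*S,385*S,P0)))
q=lambda *c:np.mean([w(*i,.046) for i in c],0)
ce=[w(*c,.046) for c in((526,238),(620,214),(628,302),(540,322))];print("centre",np.mean(ce,0))
print("post/base corners",w(386,58,.022),w(797,57,.022),w(387,417,.022),w(707,417,.022))
print("rover",w(280,345,.04))
plan([b[0],b[1],.079],-166.5)
E
```

```text
[ 0.5816353  -0.16648464  0.098     ] [ 0.58024501 -0.16672401  0.09912708]
centre [ 0.54927255 -0.0397768   0.046     ]
post/base corners [ 0.43784104 -0.2155975   0.022     ] [0.37156542 0.06665596 0.022     ] [ 0.72530883 -0.15170174  0.022     ] [0.65825481 0.13681293 0.022     ]
rover [ 0.66596936 -0.2545856   0.04      ]
pos [ 0.5773 -0.1712  0.227 ] rpy [ 180.    -0.  -166.8] gap 1.002 t 13.55
shift cm [-0.53  0.36 14.8 ] rows 3 per row [-0.177  0.121  4.933] | twist -0.3 after the shift
```

Emit:
arm_command --series '[{"fingers": -1,"x": -0.4,"y": 0.4,"z": 4,"twist": 0},{"fingers": -1,"x": 0,"y": 0,"z": 4.5,"twist": 0},{"fingers": -1,"x": 0,"y": 0,"z": 4.3,"twist": 0},{"fingers": -1,"x": 0,"y": 0,"z": 1.9,"twist": 0},{"fingers": -1,"x": 0,"y": 0,"z": 0,"twist": 0},{"fingers": -1,"x": 0,"y": 0,"z": 0,"twist": 0}]'

```text
time_s: 14.3
tcp_pos: [0.5821, -0.1674, 0.0824]
orientation: [-179.9, 0.2, -166.7]
ft_force: [1.0, 0.1, 0.4]
finger_gap: 0.997
```

```bash
python3 - <<'E'
from h import *
plan([.5805,-.1665,.079],-166.7)
E
```

```text
pos [ 0.5821 -0.1674  0.0824] rpy [-179.9    0.2 -166.7] gap 0.997 t 14.3
shift cm [0.14 0.12 0.34] rows 1 per row [0.137 0.122 0.341] | twist -0.0 after the shift
```

Emit:
arm_command --series '[{"fingers": -1,"x": 0.1,"y": 0.1,"z": 0.3,"twist": 0},{"fingers": 1,"x": 0,"y": 0,"z": 0,"twist": 0},{"fingers": 1,"x": 0,"y": 0,"z": 0,"twist": 0},{"fingers": 1,"x": 0,"y": 0,"z": 0,"twist": 0},{"fingers": 1,"x": 0,"y": 0,"z": 0,"twist": 0},{"fingers": 1,"x": 0,"y": 0,"z": 0,"twist": 0}]'

```text
time_s: 15.05
tcp_pos: [0.5799, -0.1679, 0.0781]
orientation: [-179.8, 0.1, -166.7]
ft_force: [-0.4, -5.4, 1.3]
finger_gap: 0.271
```

Emit:
arm_command --series '[{"fingers": 1,"x": 0.34,"y": 0,"z": -0.72,"twist": 0},{"fingers": 1,"x": 0.4,"y": 0,"z": -0.7,"twist": 0},{"fingers": 1,"x": 0.45,"y": 0,"z": -0.66,"twist": 0},{"fingers": 1,"x": 0.5,"y": 0,"z": -0.63,"twist": 0},{"fingers": 1,"x": 0,"y": 0,"z": 0,"twist": 0},{"fingers": 1,"x": 0,"y": 0,"z": 0,"twist": 0},{"fingers": 1,"x": 0,"y": 0,"z": 0,"twist": 0},{"fingers": 1,"x": 0,"y": 0,"z": 0,"twist": 0},{"fingers": 1,"x": 0,"y": 0,"z": 0,"twist": 0},{"fingers": 1,"x": 0,"y": 0,"z": 0,"twist": 0}]'

```text
time_s: 16.3
tcp_pos: [0.5617, -0.1722, 0.1033]
orientation: [-179.8, -0.2, -166.6]
ft_force: [-1.8, -8.6, -4.7]
finger_gap: 0.265
```

Emit:
arm_command --series '[{"fingers": 1,"x": 0,"y": 0,"z": 0,"twist": 0},{"fingers": 1,"x": 0,"y": 0,"z": 0,"twist": 0},{"fingers": 1,"x": 0,"y": 0,"z": 0,"twist": 0},{"fingers": 1,"x": 0,"y": 0,"z": 0,"twist": 0},{"fingers": 1,"x": 0,"y": 0,"z": 0,"twist": 0},{"fingers": 1,"x": 0,"y": 0,"z": 0,"twist": 0},{"fingers": 1,"x": 0,"y": 0,"z": 0,"twist": 0},{"fingers": 1,"x": 0,"y": 0,"z": 0,"twist": 0},{"fingers": 1,"x": 0,"y": 0,"z": 0,"twist": 0},{"fingers": 1,"x": 0,"y": 0,"z": 0,"twist": 0}]'

```text
time_s: 17.55
tcp_pos: [0.5617, -0.1722, 0.1033]
orientation: [-179.8, -0.2, -166.6]
ft_force: [-1.1, -7.7, -4.9]
finger_gap: 0.269
```

Emit:
arm_command --series '[{"fingers": 1,"x": 0,"y": 0,"z": 0,"twist": 0},{"fingers": 1,"x": 0,"y": 0,"z": 0,"twist": 0},{"fingers": 1,"x": 0,"y": 0,"z": 0,"twist": 0},{"fingers": 1,"x": 0,"y": 0,"z": 0,"twist": 0},{"fingers": 1,"x": 0,"y": 0,"z": 0,"twist": 0},{"fingers": 1,"x": 0,"y": 0,"z": 0,"twist": 0},{"fingers": 1,"x": 0,"y": 0,"z": 0,"twist": 0},{"fingers": 1,"x": 0,"y": 0,"z": 0,"twist": 0},{"fingers": 1,"x": 0,"y": 0,"z": 0,"twist": 0},{"fingers": 1,"x": 0,"y": 0,"z": 0,"twist": 0}]'

```text
time_s: 18.8
tcp_pos: [0.5617, -0.1722, 0.1034]
orientation: [-179.8, -0.2, -166.6]
ft_force: [-1.0, -8.3, -4.7]
finger_gap: 0.267
```

```bash
python3 - <<'E'
from h import *
print(snap('wrist','w7'));snap('side','s7');plan([.58,-.167,.078])
a=cv2.resize(cv2.imread('pics/w7.png'),(560,420)); b=cv2.resize(cv2.imread('pics/s7.png')[190:330,230:430],(240,168))
c=np.zeros((420,800,3),np.uint8);c[:,:560]=a;c[:168,560:]=b
cv2.imwrite('pics/m7.png',c)
E
```

```text
([0.561707950689336, -0.17215996305455233, 0.10335418787502298], [-179.79543789180858, -0.17448561575456048, -166.63179710218893])
pos [ 0.5617 -0.1722  0.1034] rpy [-179.8   -0.2 -166.6] gap 0.268 t 18.9
shift cm [-1.91  0.09  2.53] rows 1 per row [-1.906  0.087  2.529] | twist 0 after the shift
```

View pics/m7.png

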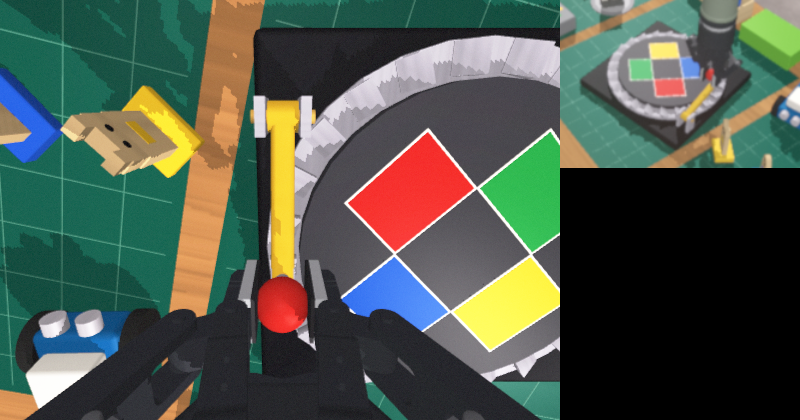

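Emit:
arm_command --series '[{"fingers": 1,"x": 0,"y": 0,"z": 0,"twist": 0},{"fingers": 1,"x": 0,"y": 0,"z": 0,"twist": 0},{"fingers": 1,"x": 0,"y": 0,"z": 0,"twist": 0},{"fingers": 1,"x": 0,"y": 0,"z": 0,"twist": 0},{"fingers": 1,"x": 0,"y": 0,"z": 0,"twist": 0},{"fingers": 1,"x": 0,"y": 0,"z": 0,"twist": 0},{"fingers": 1,"x": 0,"y": 0,"z": 0,"twist": 0},{"fingers": 1,"x": 0,"y": 0,"z": 0,"twist": 0},{"fingers": 1,"x": 0,"y": 0,"z": 0,"twist": 0},{"fingers": 1,"x": 0,"y": 0,"z": 0,"twist": 0}]'

```text
time_s: 20.15
tcp_pos: [0.5617, -0.1721, 0.1034]
orientation: [-179.8, -0.2, -166.6]
ft_force: [-1.1, -9.0, -4.0]
finger_gap: 0.266
```

```bash
python3 - <<'E'
from h import *
snap('wrist','w8');d=cv2.absdiff(cv2.imread('pics/w7.png'),cv2.imread('pics/w8.png'));print("changed px between w7,w8:",(d.max(2)>40).sum())
E
```

```text
changed px between w7,w8: 0
```

The platter is at rest, so I'll lower the pawl back into the teeth and release it.

Emit:
arm_command --series '[{"fingers": 1,"x": -0.5,"y": 0,"z": 0.63,"twist": 0},{"fingers": 1,"x": -0.45,"y": 0,"z": 0.66,"twist": 0},{"fingers": 1,"x": -0.4,"y": 0,"z": 0.7,"twist": 0},{"fingers": 1,"x": -0.34,"y": 0,"z": 0.65,"twist": 0},{"fingers": 1,"x": 0,"y": 0,"z": 0,"twist": 0},{"fingers": -1,"x": 0,"y": 0,"z": 0,"twist": 0},{"fingers": -1,"x": 0,"y": 0,"z": 0,"twist": 0},{"fingers": -1,"x": 0,"y": 0,"z": 0,"twist": 0},{"fingers": -1,"x": 0,"y": 0,"z": 0,"twist": 0},{"fingers": -1,"x": 0,"y": 0,"z": 0,"twist": 0}]'

```text
time_s: 21.45
tcp_pos: [0.579, -0.1657, 0.0779]
orientation: [180.0, -0.0, -166.7]
ft_force: [0.7, 0.1, -0.4]
finger_gap: 0.999
```

Emit:
arm_command --series '[{"fingers": -1,"x": 0,"y": 0,"z": -4,"twist": 0},{"fingers": -1,"x": 0,"y": 0,"z": -5,"twist": 0},{"fingers": -1,"x": 0,"y": 0,"z": -5,"twist": 0},{"fingers": -1,"x": 0,"y": 0,"z": 0,"twist": 0},{"fingers": -1,"x": 0,"y": 0,"z": 0,"twist": 0}]'

```text
time_s: 22.08
tcp_pos: [0.5788, -0.1657, 0.2177]
orientation: [180.0, -0.0, -166.7]
ft_force: [-0.2, 0.1, -0.8]
finger_gap: 1.001
```

```bash
python3 - <<'E'
from h import *
print(snap('wrist','w9'))
plan([.545,-.09,.23],-166.5)
E
```

```text
([0.5788354607380723, -0.16568993068400947, 0.2176753427827167], [179.9810415394714, -0.020823831897825332, -166.72727975770283])
pos [ 0.5782 -0.1654  0.2164] rpy [ 1.799e+02 -1.000e-01 -1.667e+02] gap 0.999 t 22.12
shift cm [ 1.5   8.1  -1.34] rows 2 per row [ 0.751  4.051 -0.669] | twist -0.2 after the shift
```

```bash
python3 - <<'E'
from h import *
cv2.imwrite('pics/w9b.png',cv2.resize(cv2.imread('pics/w9.png'),(800,600),interpolation=cv2.INTER_CUBIC))
E
```

```text
(no output)
```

View pics/w9b.png

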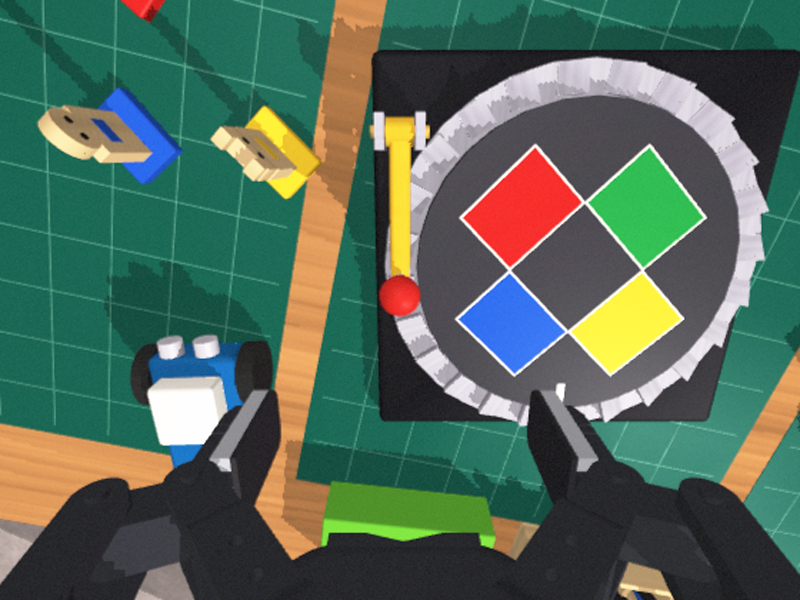

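The platter is home with its white line at (560,390), and the ball is back down at (400,297). In the base frame the pads lie at red 225°, green 135°, blue −45° and yellow 45°.

```bash
python3 - <<'E'
from h import *
P=([0.5788354607380723, -0.16568993068400947, 0.2176753427827167], [179.9810415394714, -0.020823831897825332, -166.72727975770283])
w=lambda u,v,z=.046:plane("wrist",u*S,v*S,z,P)[:2]
from scipy.optimize import least_squares
C={"R":[(536,145),(585,203),(510,270),(460,218)],"G":[(650,145),(706,217),(642,270),(585,203)],"B":[(510,270),(567,331),(514,376),(457,319)],"Y":[(642,270),(684,318),(609,376),(567,331)]}
A={"Y":45,"B":-45,"R":225,"G":135}
for k in C: print(k,np.mean([w(*c) for c in C[k]],0))
M=np.array([np.mean([w(*c) for c in C[k]],0) for k in C]);a0=np.radians([A[k] for k in C])
f=lambda p:(p[:2]+.062*np.c_[np.cos(a0+p[2]),np.sin(a0+p[2])]-M).ravel()
r=least_squares(f,[.549,-.04,.23]);print(r.x,np.degrees(r.x[2]),r.fun.round(4))
print("fig Y plinth",[w(*c,.014).round(4) for c in((263,107),(322,162),(288,198))],"B",[w(*c,.014).round(4) for c in((121,88),(181,151),(146,184))])
# check with top cam
for k in "YB": print(k, )
snap('top','t9')
for k,(u,v) in {"c":tuple(r.x[:2])}.items():
    pu=proj("top",[u,v,.046]);print("top px of centre",pu)
E
```

```text
R [ 0.51662014 -0.09295249]
G [ 0.49639482 -0.00763931]
B [ 0.60195449 -0.07295374]
Y [0.58175438 0.01213057]
[ 0.54918096 -0.04035374  0.23091632] 13.23053081207344 [-0.0001 -0.0001  0.0001 -0.0001 -0.0001 -0.      0.0001  0.0002]
fig Y plinth [array([ 0.491 , -0.2905]), array([ 0.5187, -0.2423]), array([ 0.551 , -0.2634])] B [array([ 0.5018, -0.3913]), array([ 0.5351, -0.3465]), array([ 0.5655, -0.371 ])]
Y
B
top px of centre (np.float64(322.75623925449105), np.float64(199.40778901291603))
```

Emit:
arm_command --series '[{"fingers": -1,"x": 0,"y": 0,"z": -1,"twist": 10.2},{"fingers": -1,"x": 0,"y": 0,"z": 0,"twist": 10.2},{"fingers": -1,"x": 0,"y": 0,"z": 0,"twist": 10.2},{"fingers": -1,"x": 0,"y": 0,"z": 0,"twist": 10.2},{"fingers": -1,"x": 0,"y": 0,"z": 0,"twist": 10.2},{"fingers": -1,"x": 0,"y": 0,"z": 0,"twist": 10.2},{"fingers": -1,"x": 0,"y": 0,"z": 0,"twist": 10.2},{"fingers": -1,"x": 0,"y": 0,"z": 0,"twist": 10.2},{"fingers": -1,"x": 0,"y": 0,"z": 0,"twist": 10.2},{"fingers": -1,"x": 0,"y": 0,"z": 0,"twist": 10.2}]'

```text
time_s: 23.42
tcp_pos: [0.5781, -0.1653, 0.2255]
orientation: [-179.8, -0.1, 90.9]
ft_force: [0.2, -1.3, -0.3]
finger_gap: 1.001
```

Emit:
arm_command --series '[{"fingers": -1,"x": 0,"y": 0,"z": 0,"twist": 10.2},{"fingers": -1,"x": 0,"y": 0,"z": 0,"twist": 10.2},{"fingers": -1,"x": 0,"y": 0,"z": 0,"twist": 10.2},{"fingers": -1,"x": 0,"y": 0,"z": 0,"twist": 0}]'

```text
time_s: 23.92
tcp_pos: [0.5782, -0.1654, 0.2259]
orientation: [-179.8, 0.0, 60.8]
ft_force: [-0.2, -0.6, -0.1]
finger_gap: 1.0
```

```bash
python3 - <<'E'
from h import *
plan([.515,-.30,.25],60)
E
```

```text
pos [ 0.5782 -0.1654  0.2259] rpy [-179.8    0.    60.8] gap 1.0 t 23.93
shift cm [-14.83   1.04  -2.41] rows 3 per row [-4.943  0.347 -0.804] | twist 0.8 after the shift
```

Emit:
arm_command --series '[{"fingers": -1,"x": -4.9,"y": 0.3,"z": -0.8,"twist": 0},{"fingers": -1,"x": -4.9,"y": 0.3,"z": -0.8,"twist": 0},{"fingers": -1,"x": -4.9,"y": 0.3,"z": -0.8,"twist": 0},{"fingers": -1,"x": 0,"y": 0,"z": 0,"twist": 0},{"fingers": -1,"x": 0,"y": 0,"z": 0,"twist": 0}]'

```text
time_s: 24.55
tcp_pos: [0.5147, -0.298, 0.251]
orientation: [-179.9, -0.1, 60.7]
ft_force: [1.5, 0.2, -0.4]
finger_gap: 1.0
```

```bash
python3 - <<'E'
from h import *
print(snap('wrist','w10'))
cv2.imwrite('pics/w10b.png',cv2.resize(cv2.imread('pics/w10.png'),(800,600),interpolation=cv2.INTER_CUBIC))
E
```

```text
([0.5146644756050391, -0.29798869990383436, 0.25096377424546046], [-179.8942259596978, -0.0534830839378819, 60.736029476982])
```

View pics/w10b.png

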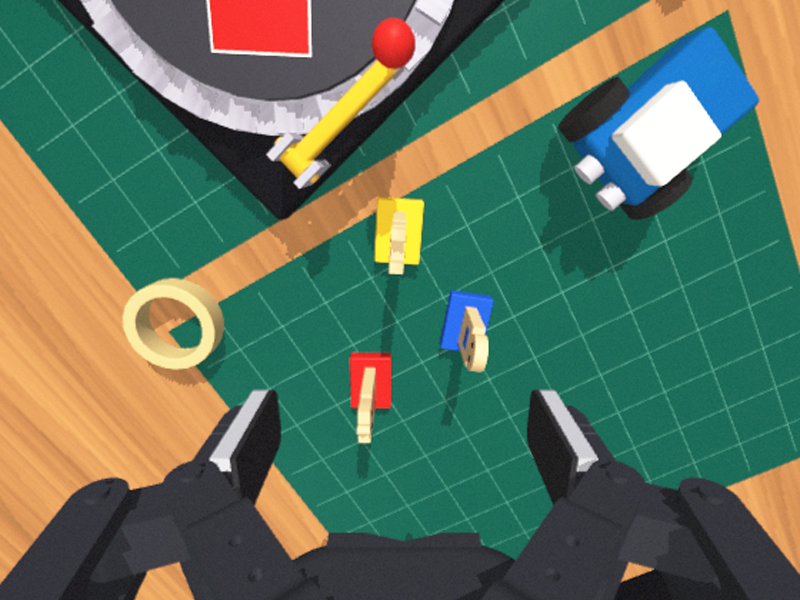

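The wrist view shows all three plinths: yellow (375–424, 198–265), blue (441–494, 292–352) and red (350–392, 354–408).

```bash
python3 - <<'E'
from h import *
np.set_printoptions(precision=4,suppress=True)
P=([0.5146644756050391, -0.29798869990383436, 0.25096377424546046], [-179.8942259596978, -0.0534830839378819, 60.736029476982])
w=lambda u,v,z=.014:plane("wrist",u*S,v*S,z,P)[:2]
F={"Y":[(379,202),(423,204),(421,265),(375,263)],"B":[(452,296),(493,301),(485,354),(441,349)],"R":[(350,358),(391,358),(392,408),(351,408)]}
ty=R.from_euler("xyz",P[1],degrees=True).as_matrix()[:2,1]
for k,c in F.items():
    q=np.array([w(*i) for i in c]); y=(q[0]+q[1]-q[2]-q[3])/2; x=(q[1]+q[2]-q[0]-q[3])/2
    print(k,q.mean(0),"corr",q.mean(0)-.0015*ty,"x ang",np.degrees(np.arctan2(x[1],x[0])),"y ang",np.degrees(np.arctan2(y[1],y[0])),np.linalg.norm(x),np.linalg.norm(y))
pl={"Y":[(398,212),(397,273)]}
E
```

```text
Y [ 0.5209 -0.2805] corr [ 0.5196 -0.2798] x ang -31.85110174506693 y ang 57.718936945715136 0.03931533986707488 0.053426481629210605
B [ 0.5344 -0.3864] corr [ 0.533  -0.3857] x ang -36.4530231765921 y ang 53.933594997692225 0.04036074729345745 0.05376537654214414
R [ 0.4241 -0.3949] corr [ 0.4228 -0.3941] x ang -29.263612819518805 y ang 60.32417427481113 0.040273648532151166 0.05541864014281973
```

```bash
python3 - <<'E'
from h import *
plan([.520,-.280,.027],59)
E
```

```text
pos [ 0.515  -0.2974  0.251 ] rpy [-179.9   -0.    60.8] gap 0.999 t 24.6
shift cm [ 1.75 -0.37 22.4 ] rows 4 per row [ 0.437 -0.093  5.6  ] | twist 1.8 after the shift
```

Emit:
arm_command --series '[{"fingers": -1,"x": 1.75,"y": -0.4,"z": 4,"twist": 1.8},{"fingers": -1,"x": 0,"y": 0,"z": 5,"twist": 0},{"fingers": -1,"x": 0,"y": 0,"z": 5,"twist": 0},{"fingers": -1,"x": 0,"y": 0,"z": 5,"twist": 0},{"fingers": -1,"x": 0,"y": 0,"z": 3.1,"twist": 0},{"fingers": -1,"x": 0,"y": 0,"z": 0,"twist": 0},{"fingers": -1,"x": 0,"y": 0,"z": 0,"twist": 0}]'

```text
time_s: 25.48
tcp_pos: [0.5214, -0.281, 0.0322]
orientation: [179.9, 0.0, 59.0]
ft_force: [-0.4, -0.0, 1.1]
finger_gap: 1.001
```

```bash
python3 - <<'E'
from h import *
plan([.520,-.280,.027],59)
E
```

```text
pos [ 0.5214 -0.281   0.0322] rpy [179.9   0.   59. ] gap 1.001 t 25.48
shift cm [ 0.02 -0.17  0.52] rows 1 per row [ 0.016 -0.172  0.517] | twist -0.0 after the shift
```

Emit:
arm_command --series '[{"fingers": -1,"x": 0,"y": -0.2,"z": 0.5,"twist": 0},{"fingers": 1,"x": 0,"y": 0,"z": 0,"twist": 0},{"fingers": 1,"x": 0,"y": 0,"z": 0,"twist": 0},{"fingers": 1,"x": 0,"y": 0,"z": 0,"twist": 0},{"fingers": 1,"x": 0,"y": 0,"z": 0,"twist": 0},{"fingers": 1,"x": 0,"y": 0,"z": 0,"twist": 0}]'

```text
time_s: 26.22
tcp_pos: [0.5185, -0.2803, 0.0261]
orientation: [180.0, 0.0, 58.9]
ft_force: [0.5, 0.1, 1.0]
finger_gap: 0.107
```

Emit:
arm_command --series '[{"fingers": 1,"x": 0,"y": 0,"z": -3,"twist": 0},{"fingers": 1,"x": 0,"y": 0,"z": -5,"twist": 0},{"fingers": 1,"x": 0,"y": 0,"z": -5,"twist": 0},{"fingers": 1,"x": 0,"y": 0,"z": -5,"twist": 0},{"fingers": 1,"x": 0,"y": 0,"z": 0,"twist": 0}]'

```text
time_s: 26.85
tcp_pos: [0.5212, -0.2823, 0.2117]
orientation: [179.4, 0.1, 58.9]
ft_force: [0.1, -0.7, -2.1]
finger_gap: 0.111
```

```bash
python3 - <<'E'
from h import *
a=np.radians(13.2+45);print(.5494+.062*np.cos(a),-.0415+.062*np.sin(a))
plan([.5494+.062*np.cos(a),-.0415+.062*np.sin(a),.205],148.2)
E
```

```text
0.582071259320794 0.011193346965185563
pos [ 0.5212 -0.2823  0.2117] rpy [1.794e+02 1.000e-01 5.890e+01] gap 0.111 t 26.85
shift cm [28.27 -9.97  0.52] rows 5 per row [ 5.653 -1.993  0.105] | twist -89.3 after the shift
```

Emit:
arm_command --series '[{"fingers": 1,"x": 5.6,"y": -2,"z": 0,"twist": 0},{"fingers": 1,"x": 5.6,"y": -2,"z": 0,"twist": 0},{"fingers": 1,"x": 5.6,"y": -2,"z": 0,"twist": 0},{"fingers": 1,"x": 5.6,"y": -2,"z": 0,"twist": 0},{"fingers": 1,"x": 5.7,"y": -2,"z": 0,"twist": 0}]'

```text
time_s: 27.48
tcp_pos: [0.5768, 0.014, 0.2037]
orientation: [-179.8, 0.1, 58.9]
ft_force: [1.0, -0.5, -2.1]
finger_gap: 0.111
```

Emit:
arm_command --series '[{"fingers": 1,"x": 0,"y": 0,"z": 0,"twist": -9.9},{"fingers": 1,"x": 0,"y": 0,"z": 0,"twist": -9.9},{"fingers": 1,"x": 0,"y": 0,"z": 0,"twist": -9.9},{"fingers": 1,"x": 0,"y": 0,"z": 0,"twist": -9.9},{"fingers": 1,"x": 0,"y": 0,"z": 0,"twist": -9.9},{"fingers": 1,"x": 0,"y": 0,"z": 0,"twist": -9.9},{"fingers": 1,"x": 0,"y": 0,"z": 0,"twist": -9.9},{"fingers": 1,"x": 0,"y": 0,"z": 0,"twist": -9.9},{"fingers": 1,"x": 0,"y": 0,"z": 0,"twist": -9.9},{"fingers": 1,"x": 0,"y": 0,"z": 0,"twist": 0}]'

```text
time_s: 28.72
tcp_pos: [0.5767, 0.0122, 0.2038]
orientation: [-179.9, -0.2, 147.9]
ft_force: [-0.4, -0.0, -1.4]
finger_gap: 0.105
```

```bash
python3 - <<'E'
from h import *
plan([.5821,.0112,.078],148.2)
print(snap('wrist','w11'))
cv2.imwrite('pics/w11b.png',cv2.resize(cv2.imread('pics/w11.png'),(800,600),interpolation=cv2.INTER_CUBIC))
E
```

```text
pos [0.5767 0.0122 0.2038] rpy [-179.9   -0.2  147.9] gap 0.105 t 28.73
shift cm [-0.55  0.22 12.58] rows 3 per row [-0.184  0.074  4.193] | twist -0.3 after the shift
([0.57674538269975, 0.012184420324364398, 0.20380763488416237], [-179.9036113553654, -0.20393072336645723, 147.85250304994747])
```

View pics/w11b.png

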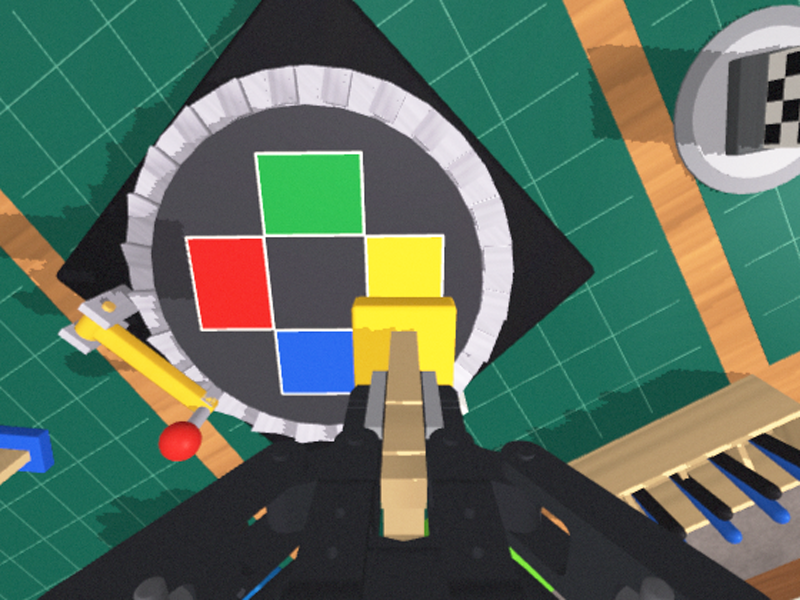

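The figure is held upright, its plinth spanning u 353–456 (front edge at v≈305) and its pad below at u 366–443. I'll compare the two numerically.

```bash
python3 - <<'E'
from h import *
P=([0.57674538269975, 0.012184420324364398, 0.20380763488416237], [-179.9036113553654, -0.20393072336645723, 147.85250304994747])
w=lambda u,v,z=.046:plane("wrist",u*S,v*S,z,P)
Rm=R.from_euler("xyz",P[1],degrees=True).as_matrix()
T=lambda X:(Rm.T@(X-np.array(P[0]))*1000).round(1)
a=T(w(353,306,.192));b=T(w(456,306,.192));print("plinth front corners (tool mm)",a,b)
for n,c in {"Y":[(366,236),(443,236)],"B":[(276,331),(283,394)],"R":[(187,238),(264,237),(273,328),(202,330)],"G":[(256,153),(361,152),(365,235),(264,237)]}.items(): print(n,[T(w(*i)) for i in c])
E
```

```text
plinth front corners (tool mm) [ 29.1 -17.6  11.9] [29.1 21.2 11.9]
Y [array([ 29. , -24.5, 158. ]), array([ 28.9,  28.8, 157.9])]
B [array([-42. , -93.5, 157.8]), array([-95.4, -93.1, 157.6])]
R [array([  27.7, -148.7,  158.2]), array([ 28.3, -95.2, 158.1]), array([-39.6, -95.5, 157.8]), array([ -41.2, -148.6,  157.9])]
G [array([ 83.4, -94.7, 158.3]), array([ 83.9, -26.2, 158.2]), array([ 29.7, -25.1, 158. ]), array([ 28.3, -95.2, 158.1])]
```

Emit:
arm_command --series '[{"fingers": 1,"x": -0.65,"y": 0.1,"z": 3.5,"twist": -0.3},{"fingers": 1,"x": 0,"y": 0,"z": 4,"twist": 0},{"fingers": 1,"x": 0,"y": 0,"z": 3,"twist": 0},{"fingers": 1,"x": 0,"y": 0,"z": 1.5,"twist": 0},{"fingers": 1,"x": 0,"y": 0,"z": 0.5,"twist": 0},{"fingers": 1,"x": 0,"y": 0,"z": 0,"twist": 0}]'

```text
time_s: 29.52
tcp_pos: [0.5848, 0.0094, 0.0817]
orientation: [180.0, 0.1, 148.2]
ft_force: [-0.1, -0.5, -2.4]
finger_gap: 0.112
```

Emit:
arm_command --series '[{"fingers": 1,"x": 0.2,"y": 0,"z": 0.5,"twist": 0},{"fingers": 1,"x": 0,"y": 0,"z": 0.3,"twist": 0},{"fingers": 1,"x": 0,"y": 0,"z": 0.2,"twist": 0},{"fingers": 1,"x": 0,"y": 0,"z": 0,"twist": 0}]'

```text
time_s: 30.02
tcp_pos: [0.5827, 0.0105, 0.0721]
orientation: [180.0, 0.0, 148.3]
ft_force: [-2.1, 0.7, 5.6]
finger_gap: 0.109
```

Emit:
arm_command --series '[{"fingers": 0.3,"x": 0,"y": 0,"z": 0,"twist": 0},{"fingers": -0.3,"x": 0,"y": 0,"z": 0,"twist": 0},{"fingers": -1,"x": 0,"y": 0,"z": 0,"twist": 0},{"fingers": -1,"x": 0,"y": 0,"z": 0,"twist": 0},{"fingers": -1,"x": 0,"y": 0,"z": -4,"twist": 0},{"fingers": -1,"x": 0,"y": 0,"z": -5,"twist": 0},{"fingers": -1,"x": 0,"y": 0,"z": -5,"twist": 0},{"fingers": -1,"x": 0,"y": 0,"z": -3,"twist": 0}]'

```text
time_s: 31.02
tcp_pos: [0.5836, 0.0104, 0.2444]
orientation: [179.9, 0.2, 148.3]
ft_force: [0.4, 0.1, 0.8]
finger_gap: 1.006
```

Emit:
arm_command --series '[{"fingers": -1,"x": 0,"y": 0,"z": 0,"twist": 9.5},{"fingers": -1,"x": 0,"y": 0,"z": 0,"twist": 9.5},{"fingers": -1,"x": 0,"y": 0,"z": 0,"twist": 9.5},{"fingers": -1,"x": 0,"y": 0,"z": 0,"twist": 9.5},{"fingers": -1,"x": 0,"y": 0,"z": 0,"twist": 9.5},{"fingers": -1,"x": 0,"y": 0,"z": 0,"twist": 9.5},{"fingers": -1,"x": 0,"y": 0,"z": 0,"twist": 9.5},{"fingers": -1,"x": 0,"y": 0,"z": 0,"twist": 9.5},{"fingers": -1,"x": 0,"y": 0,"z": 0,"twist": 9.5},{"fingers": -1,"x": 0,"y": 0,"z": 0,"twist": 9}]'

```text
time_s: 32.28
tcp_pos: [0.5823, 0.0105, 0.2408]
orientation: [-180.0, 0.0, 53.5]
ft_force: [0.5, -0.2, -0.5]
finger_gap: 1.0
```

```bash
python3 - <<'E'
from h import *
plan([.535,-.37,.25],53.7)
E
```

```text
pos [0.5823 0.0105 0.2408] rpy [-180.     0.    53.5] gap 1.0 t 32.27
shift cm [-33.39  18.85  -0.92] rows 7 per row [-4.771  2.693 -0.132] | twist -0.2 after the shift
```

Emit:
arm_command --series '[{"fingers": -1,"x": -4.8,"y": 2.7,"z": 0,"twist": 0},{"fingers": -1,"x": -4.8,"y": 2.7,"z": 0,"twist": 0},{"fingers": -1,"x": -4.8,"y": 2.7,"z": 0,"twist": 0},{"fingers": -1,"x": -4.8,"y": 2.7,"z": 0,"twist": 0},{"fingers": -1,"x": -4.8,"y": 2.7,"z": 0,"twist": 0},{"fingers": -1,"x": -4.7,"y": 2.7,"z": 0,"twist": 0},{"fingers": -1,"x": -4.7,"y": 2.7,"z": 0,"twist": 0},{"fingers": -1,"x": 0,"y": 0,"z": 0,"twist": 0},{"fingers": -1,"x": 0,"y": 0,"z": 0,"twist": 0}]'

```text
time_s: 33.4
tcp_pos: [0.5373, -0.3702, 0.2405]
orientation: [-179.9, -0.0, 53.7]
ft_force: [-0.6, 0.9, -0.5]
finger_gap: 1.004
```

```bash
cat >> h.py <<'E'
HUE={"B":(105,130),"R":(0,6),"Y":(22,32)}
def findfig(k,f,guess,rad=.07):
    P=snap("wrist",f); im=cv2.imread(f"pics/{f}.png"); h=cv2.cvtColor(im,cv2.COLOR_BGR2HSV)
    m=cv2.inRange(h,(HUE[k][0],130,60),(HUE[k][1],255,255))
    if k=="R": m|=cv2.inRange(h,(174,130,60),(180,255,255))
    g=proj("wrist",[*guess,.014],P); r=np.hypot(*(np.array(proj("wrist",[guess[0]+rad,guess[1],.014],P))-g))
    d=np.zeros_like(m); cv2.circle(d,tuple(int(i) for i in g),int(r),255,-1); ys,xs=np.nonzero(m&d)
    q=np.float32([plane("wrist",u,v,.014,P)[:2] for u,v in zip(xs,ys)])
    (c,s,a)=cv2.minAreaRect(q*1000); print(k,"n",len(q),"centre",np.round(c,1),"size",np.round(s,1),"angle",round(a,1)); return P
E
python3 - <<'E'
from h import *
findfig("B","w12",(.533,-.385)); plan([.533,-.385,.027],53.7)
E
```

```text
B n 1016 centre [ 512.3 -398.4] size [58.  39.2] angle 52.6
pos [ 0.5376 -0.3695  0.2407] rpy [-179.9   -0.    53.8] gap 0.999 t 33.45
shift cm [-1.53  0.56 21.37] rows 4 per row [-0.383  0.141  5.342] | twist 0.1 after the shift
```

```bash
python3 - <<'E'
from h import *
cv2.imwrite('pics/w12b.png',cv2.resize(cv2.imread('pics/w12.png'),(800,600),interpolation=cv2.INTER_CUBIC))
E
```

```text
(no output)
```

View pics/w12b.png

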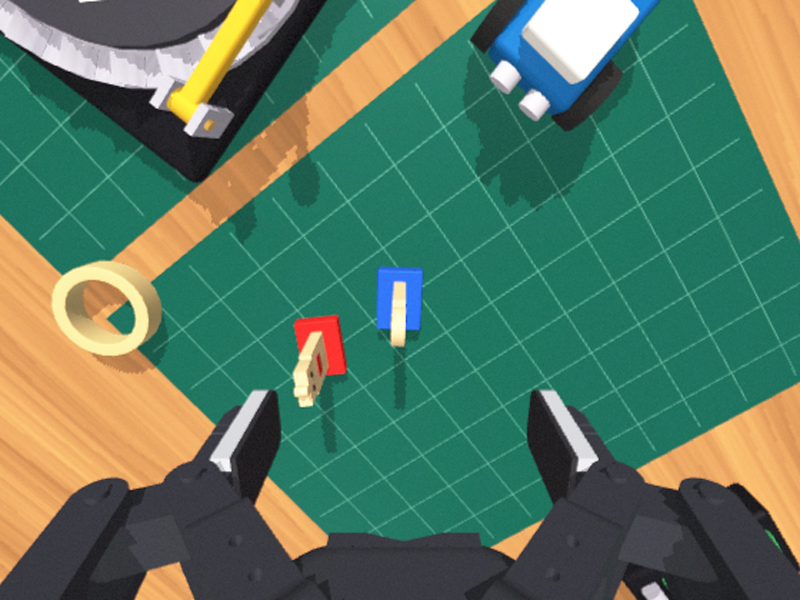

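The blue figure has been knocked aside: it now stands upright at (378–422, 268–330), about (0.511,−0.398). I'll grasp it there with the jaws half open, to clear red at (297–345, 316–378).

```bash
python3 - <<'E'
from h import *
P=findfig("R","w12r",(.423,-.394)); print(plane("wrist",400*S,301*S,.014,P))
plan([.511,-.398,.027],53)
E
```

```text
R n 842 centre [ 425.7 -392.7] size [59.5 41.6] angle 60.2
[ 0.51189493 -0.40001571  0.014     ]
pos [ 0.5378 -0.3692  0.2409] rpy [-180.    -0.    53.9] gap 1.002 t 33.5
shift cm [-3.92 -0.45 21.39] rows 4 per row [-0.98  -0.113  5.347] | twist 0.9 after the shift
```

Emit:
arm_command --series '[{"fingers": -0.4,"x": -3.9,"y": -0.4,"z": 2,"twist": 0.9},{"fingers": -0.4,"x": 0,"y": 0,"z": 5,"twist": 0},{"fingers": -0.4,"x": 0,"y": 0,"z": 5,"twist": 0},{"fingers": -0.4,"x": 0,"y": 0,"z": 4.5,"twist": 0},{"fingers": -0.4,"x": 0,"y": 0,"z": 4.5,"twist": 0},{"fingers": -0.4,"x": 0,"y": 0,"z": 0,"twist": 0},{"fingers": -0.4,"x": 0,"y": 0,"z": 0,"twist": 0}]'

```text
time_s: 34.38
tcp_pos: [0.5127, -0.3998, 0.0329]
orientation: [179.8, 0.0, 53.0]
ft_force: [-0.1, -0.1, 1.5]
finger_gap: 0.701
```

```bash
python3 - <<'E'
from h import *
plan([.511,-.398,.027],53)
E
```

```text
pos [ 0.5127 -0.3998  0.0329] rpy [179.8   0.   53. ] gap 0.701 t 34.38
shift cm [ 0.04 -0.24  0.59] rows 1 per row [ 0.044 -0.242  0.592] | twist -0.0 after the shift
```

Emit:
arm_command --series '[{"fingers": -0.4,"x": 0,"y": -0.2,"z": 0.55,"twist": 0},{"fingers": 1,"x": 0,"y": 0,"z": 0,"twist": 0},{"fingers": 1,"x": 0,"y": 0,"z": 0,"twist": 0},{"fingers": 1,"x": 0,"y": 0,"z": 0,"twist": 0},{"fingers": 1,"x": 0,"y": 0,"z": 0,"twist": 0},{"fingers": 1,"x": 0,"y": 0,"z": 0,"twist": 0}]'

```text
time_s: 35.12
tcp_pos: [0.5099, -0.3989, 0.026]
orientation: [179.9, 0.0, 52.9]
ft_force: [-0.4, -0.1, 3.3]
finger_gap: 0.113
```

Emit:
arm_command --series '[{"fingers": 1,"x": 0,"y": 0,"z": -3,"twist": 0},{"fingers": 1,"x": 0,"y": 0,"z": -5,"twist": 0},{"fingers": 1,"x": 0,"y": 0,"z": -5,"twist": 0},{"fingers": 1,"x": 0,"y": 0,"z": -5,"twist": 0},{"fingers": 1,"x": 0,"y": 0,"z": 0,"twist": -5.2},{"fingers": 1,"x": 0,"y": 0,"z": 0,"twist": 0}]'

```text
time_s: 35.88
tcp_pos: [0.5093, -0.3982, 0.2052]
orientation: [-180.0, -0.0, 58.0]
ft_force: [-0.1, 0.7, -2.2]
finger_gap: 0.106
```

```bash
python3 - <<'E'
from h import *
plan([.6021,-.0742,.205],58.2)
E
```

```text
pos [ 0.5093 -0.3982  0.2052] rpy [-180.   -0.   58.] gap 0.106 t 35.88
shift cm [32.4  -9.29  0.04] rows 6 per row [ 5.399 -1.548  0.006] | twist -0.2 after the shift
```

Emit:
arm_command --series '[{"fingers": 1,"x": 5.4,"y": -1.55,"z": 0,"twist": 0},{"fingers": 1,"x": 5.4,"y": -1.55,"z": 0,"twist": 0},{"fingers": 1,"x": 5.4,"y": -1.55,"z": 0,"twist": 0},{"fingers": 1,"x": 5.4,"y": -1.55,"z": 0,"twist": 0},{"fingers": 1,"x": 5.4,"y": -1.55,"z": 0,"twist": 0},{"fingers": 1,"x": 5.4,"y": -1.55,"z": 0,"twist": 0},{"fingers": 1,"x": 0,"y": 0,"z": 0,"twist": 0},{"fingers": 1,"x": 0,"y": 0,"z": 0,"twist": 0},{"fingers": 1,"x": 0,"y": 0,"z": 0,"twist": 0}]'

```text
time_s: 37.0
tcp_pos: [0.6013, -0.0756, 0.2046]
orientation: [-179.9, 0.1, 57.9]
ft_force: [0.5, 1.0, -1.4]
finger_gap: 0.106
```

```bash
python3 - <<'E'
from h import *
plan([.6021,-.0742,.075],58.2)
print(snap('wrist','w13'))
cv2.imwrite('pics/w13b.png',cv2.resize(cv2.imread('pics/w13.png'),(800,600),interpolation=cv2.INTER_CUBIC))
E
```

```text
pos [ 0.6013 -0.0756  0.2046] rpy [-1.799e+02  1.000e-01  5.790e+01] gap 0.106 t 37.0
shift cm [1.700e-01 1.000e-02 1.296e+01] rows 3 per row [0.056 0.005 4.319] | twist -0.3 after the shift
([0.6013149259226893, -0.07555908842915549, 0.20456981773458788], [-179.91543204263027, 0.05047835116039006, 57.945830434299914])
```

View pics/w13b.png

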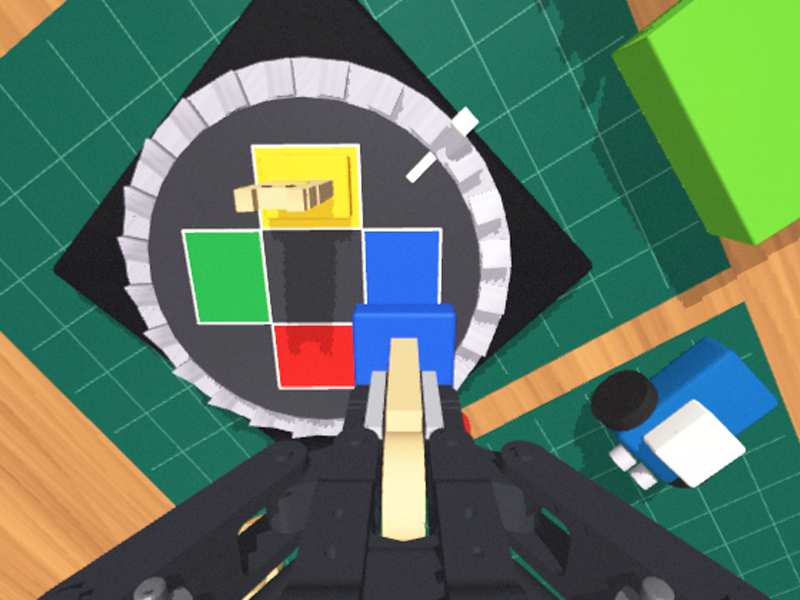

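Yellow stands centred and square in its pad. Blue is held upright (plinth u 353–455, front top edge v≈313), with its pad's near edge at v≈229, u 363–441.

```bash
python3 - <<'E'
from h import *
P=([0.6013149259226893, -0.07555908842915549, 0.20456981773458788], [-179.91543204263027, 0.05047835116039006, 57.945830434299914])
w=lambda u,v,z=.046:plane("wrist",u*S,v*S,z,P)
Rm=R.from_euler("xyz",P[1],degrees=True).as_matrix()
T=lambda X:(Rm.T@(X-np.array(P[0]))*1000).round(1)
print("plinth",T(w(353,313,.193)),T(w(455,313,.193)))
for n,c in {"B":[(363,229),(441,229)],"R":[(273,325),(279,388)],"G":[(183,231),(262,230),(271,322),(198,324)],"Y":[(252,145),(359,145),(363,229),(262,230)]}.items(): print(n,[T(w(*i)) for i in c])
print("yellow plinth",[T(w(*i,.060)) for i in((259,154),(350,154),(353,220),(270,221))])
E
```

```text
plinth [ 28.3 -18.5  11.6] [28.3 20.  11.5]
B [array([ 35.7, -27.2, 158.6]), array([ 35.6,  26.6, 158.5])]
R [array([-35.6, -96.4, 158.7]), array([-88.7, -96.9, 158.8])]
G [array([  34.4, -151.7,  158.8]), array([ 35. , -97. , 158.7]), array([-33.2, -97.6, 158.7]), array([ -34.8, -152. ,  158.8])]
Y [array([ 90.2, -97.6, 158.6]), array([ 90.1, -28.1, 158.5]), array([ 35.7, -27.2, 158.6]), array([ 35. , -97. , 158.7])]
yellow plinth [array([ 84.7, -89.3, 144.6]), array([ 84.7, -32.6, 144.5]), array([ 43.9, -32.3, 144.6]), array([ 43.2, -86.6, 144.7])]
```

Emit:
arm_command --series '[{"fingers": 1,"x": 0,"y": -0.1,"z": 3.5,"twist": -0.3},{"fingers": 1,"x": 0,"y": 0,"z": 4,"twist": 0},{"fingers": 1,"x": 0,"y": 0,"z": 3,"twist": 0},{"fingers": 1,"x": 0,"y": 0,"z": 1.5,"twist": 0},{"fingers": 1,"x": 0,"y": 0,"z": 0.5,"twist": 0},{"fingers": 1,"x": 0,"y": 0,"z": 0,"twist": 0}]'

```text
time_s: 37.8
tcp_pos: [0.6019, -0.0744, 0.0814]
orientation: [179.9, -0.0, 58.3]
ft_force: [0.1, 0.0, -1.8]
finger_gap: 0.108
```

```bash
python3 - <<'E'
from h import *
plan([.6007,-.075,.072],58.2)
E
```

```text
pos [ 0.6019 -0.0744  0.0814] rpy [179.9  -0.   58.3] gap 0.108 t 37.8
shift cm [-0.12 -0.07  0.94] rows 1 per row [-0.118 -0.07   0.937] | twist 0.1 after the shift
```

Emit:
arm_command --series '[{"fingers": 1,"x": -0.1,"y": -0.1,"z": 0.5,"twist": 0},{"fingers": 1,"x": 0,"y": 0,"z": 0.3,"twist": 0},{"fingers": 1,"x": 0,"y": 0,"z": 0.2,"twist": 0},{"fingers": 1,"x": 0,"y": 0,"z": 0,"twist": 0}]'

```text
time_s: 38.3
tcp_pos: [0.6002, -0.0742, 0.072]
orientation: [180.0, -0.0, 58.4]
ft_force: [-3.1, -0.1, 5.5]
finger_gap: 0.109
```

Contact, so I'll release, rise and go to red.

Emit:
arm_command --series '[{"fingers": 0.3,"x": 0,"y": 0,"z": 0,"twist": 0},{"fingers": -0.3,"x": 0,"y": 0,"z": 0,"twist": 0},{"fingers": -1,"x": 0,"y": 0,"z": 0,"twist": 0},{"fingers": -1,"x": 0,"y": 0,"z": 0,"twist": 0},{"fingers": -1,"x": 0,"y": 0,"z": -4,"twist": 0},{"fingers": -1,"x": 0,"y": 0,"z": -5,"twist": 0},{"fingers": -1,"x": 0,"y": 0,"z": -5,"twist": 0},{"fingers": -1,"x": 0,"y": 0,"z": -3,"twist": -1.8}]'

```text
time_s: 39.3
tcp_pos: [0.601, -0.0744, 0.244]
orientation: [179.7, -0.1, 60.2]
ft_force: [0.2, 0.4, -0.2]
finger_gap: 0.997
```

```bash
python3 - <<'E'
from h import *
plan([.43,-.38,.24],60.2)
E
```

```text
pos [ 0.601  -0.0744  0.244 ] rpy [ 1.797e+02 -1.000e-01  6.020e+01] gap 0.997 t 39.3
shift cm [-35.01   0.33   0.36] rows 6 per row [-5.835  0.055  0.06 ] | twist 0.0 after the shift
```

Emit:
arm_command --series '[{"fingers": -1,"x": -5.8,"y": 0,"z": 0,"twist": 0},{"fingers": -1,"x": -5.8,"y": 0,"z": 0,"twist": 0},{"fingers": -1,"x": -5.8,"y": 0.1,"z": 0,"twist": 0},{"fingers": -1,"x": -5.8,"y": 0.1,"z": 0,"twist": 0},{"fingers": -1,"x": -5.8,"y": 0.1,"z": 0,"twist": 0},{"fingers": -1,"x": -5.8,"y": 0,"z": 0,"twist": 0},{"fingers": -1,"x": 0,"y": 0,"z": 0,"twist": 0},{"fingers": -1,"x": 0,"y": 0,"z": 0,"twist": 0}]'

```text
time_s: 40.3
tcp_pos: [0.4293, -0.3772, 0.2402]
orientation: [-180.0, -0.1, 60.1]
ft_force: [0.8, 0.1, 1.0]
finger_gap: 0.999
```

```bash
python3 - <<'E'
from h import *
findfig("R","w14",(.424,-.393)); plan([.424,-.393,.027],60.2)
E
```

```text
R n 1060 centre [ 424.5 -392.5] size [57.1 39.6] angle 59.7
pos [ 0.4297 -0.3766  0.2403] rpy [-180.    -0.    60.2] gap 1.003 t 40.35
shift cm [-1.72  0.32 21.33] rows 4 per row [-0.43   0.081  5.333] | twist 0.0 after the shift
```

Emit:
arm_command --series '[{"fingers": -1,"x": -1.7,"y": 0.1,"z": 3,"twist": 0.4},{"fingers": -1,"x": 0,"y": 0,"z": 5,"twist": 0},{"fingers": -1,"x": 0,"y": 0,"z": 5,"twist": 0},{"fingers": -1,"x": 0,"y": 0,"z": 4.5,"twist": 0},{"fingers": -1,"x": 0,"y": 0,"z": 3.4,"twist": 0},{"fingers": -1,"x": 0,"y": 0,"z": 0,"twist": 0},{"fingers": -1,"x": 0,"y": 0,"z": 0,"twist": 0}]'

```text
time_s: 41.22
tcp_pos: [0.4232, -0.3928, 0.0329]
orientation: [179.9, 0.0, 59.9]
ft_force: [0.8, -0.2, 0.1]
finger_gap: 1.002
```

```bash
python3 - <<'E'
from h import *
plan([.4232,-.392,.027],59.8)
E
```

```text
pos [ 0.4232 -0.3928  0.0329] rpy [179.9   0.   59.9] gap 1.002 t 41.23
shift cm [ 0.07 -0.04  0.59] rows 1 per row [ 0.072 -0.043  0.593] | twist 0.1 after the shift
```

Emit:
arm_command --series '[{"fingers": -1,"x": 0.05,"y": 0,"z": 0.55,"twist": 0},{"fingers": 1,"x": 0,"y": 0,"z": 0,"twist": 0},{"fingers": 1,"x": 0,"y": 0,"z": 0,"twist": 0},{"fingers": 1,"x": 0,"y": 0,"z": 0,"twist": 0},{"fingers": 1,"x": 0,"y": 0,"z": 0,"twist": 0},{"fingers": 1,"x": 0,"y": 0,"z": 0,"twist": 0}]'

```text
time_s: 41.98
tcp_pos: [0.422, -0.3925, 0.026]
orientation: [180.0, 0.0, 59.8]
ft_force: [0.1, -1.0, -1.0]
finger_gap: 0.108
```

Emit:
arm_command --series '[{"fingers": 1,"x": 0,"y": 0,"z": -3,"twist": 0},{"fingers": 1,"x": 0,"y": 0,"z": -5,"twist": 0},{"fingers": 1,"x": 0,"y": 0,"z": -5,"twist": 0},{"fingers": 1,"x": 0,"y": 0,"z": -5,"twist": 0},{"fingers": 1,"x": 0,"y": 0,"z": 0,"twist": 0}]'

```text
time_s: 42.6
tcp_pos: [0.4241, -0.395, 0.2115]
orientation: [179.4, 0.2, 59.8]
ft_force: [0.3, -0.4, -2.0]
finger_gap: 0.107
```

```bash
python3 - <<'E'
from h import *
plan([.5167,-.0942,.215],148.2)
E
```

```text
pos [ 0.4241 -0.395   0.2115] rpy [179.4   0.2  59.8] gap 0.107 t 42.6
shift cm [30.65 -7.14 -0.54] rows 6 per row [ 5.108 -1.19  -0.091] | twist -88.4 after the shift
```

Emit:
arm_command --series '[{"fingers": 1,"x": 0,"y": 0,"z": -0.5,"twist": -9.8},{"fingers": 1,"x": 5.1,"y": 0.3,"z": 0,"twist": -9.8},{"fingers": 1,"x": 0,"y": 0,"z": 0,"twist": -9.8},{"fingers": 1,"x": 0,"y": 0,"z": 0,"twist": -9.8},{"fingers": 1,"x": 0,"y": 0,"z": 0,"twist": -9.8},{"fingers": 1,"x": 0,"y": 0,"z": 0,"twist": -9.8},{"fingers": 1,"x": 0,"y": 0,"z": 0,"twist": -9.8},{"fingers": 1,"x": 0,"y": 0,"z": 0,"twist": -9.8},{"fingers": 1,"x": 0,"y": 0,"z": 0,"twist": -10},{"fingers": 1,"x": 0,"y": 0,"z": 0,"twist": 0}]'

```text
time_s: 43.85
tcp_pos: [0.4416, -0.3446, 0.2089]
orientation: [179.9, -0.2, 148.1]
ft_force: [-0.8, 0.5, -3.0]
finger_gap: 0.107
```

```bash
python3 - <<'E'
from h import *
plan([.5167,-.0942,.21],148.2)
E
```

```text
pos [ 0.4416 -0.3446  0.2089] rpy [179.9  -0.2 148.1] gap 0.107 t 43.85
shift cm [ 6.88 25.22 -0.06] rows 5 per row [ 1.376  5.044 -0.013] | twist -0.1 after the shift
```

Emit:
arm_command --series '[{"fingers": 1,"x": 1.4,"y": 5,"z": 0,"twist": 0},{"fingers": 1,"x": 1.4,"y": 5,"z": 0,"twist": 0},{"fingers": 1,"x": 1.4,"y": 5,"z": 0,"twist": 0},{"fingers": 1,"x": 1.4,"y": 5.1,"z": 0,"twist": 0},{"fingers": 1,"x": 1.3,"y": 5.1,"z": 0,"twist": 0},{"fingers": 1,"x": 0,"y": 0,"z": 0,"twist": 0},{"fingers": 1,"x": 0,"y": 0,"z": 0,"twist": 0}]'

```text
time_s: 44.72
tcp_pos: [0.5163, -0.0951, 0.2102]
orientation: [-179.9, -0.1, 148.1]
ft_force: [0.1, 0.8, -1.7]
finger_gap: 0.108
```

```bash
python3 - <<'E'
from h import *
plan([.5167,-.0942,.075],148.2)
print(snap('wrist','w15'))
cv2.imwrite('pics/w15b.png',cv2.resize(cv2.imread('pics/w15.png'),(800,600),interpolation=cv2.INTER_CUBIC))
E
```

```text
pos [ 0.5163 -0.0951  0.2102] rpy [-1.799e+02 -1.000e-01  1.481e+02] gap 0.108 t 44.73
shift cm [-0.    0.11 13.52] rows 3 per row [-1.000e-03  3.700e-02  4.506e+00] | twist -0.1 after the shift
([0.5163140428543971, -0.09509660657998674, 0.21019416260247348], [-179.94114620821725, -0.07220048559058051, 148.12173869827532])
```

View pics/w15b.png

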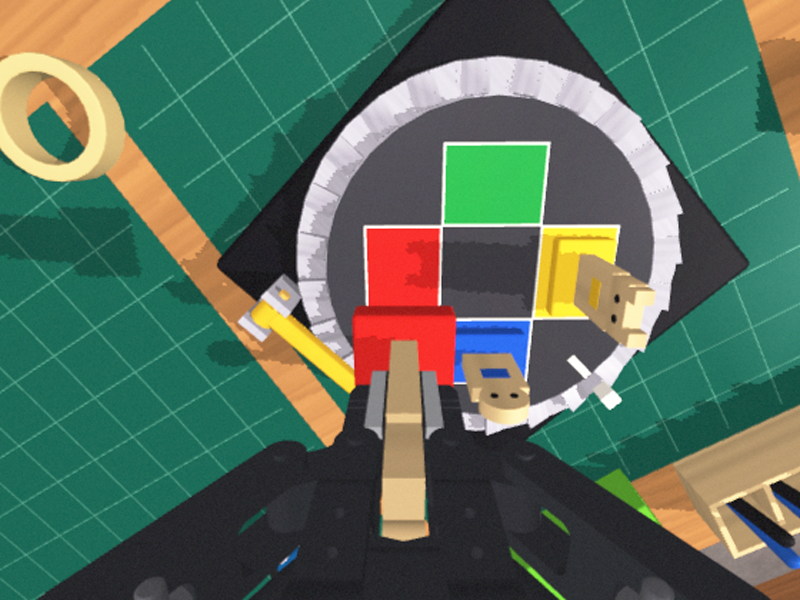

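Yellow and blue are standing squarely in their pads. Red is held (plinth u 353–455) over its pad (near edge u 364–442, v 228) and is aligned.

Emit:
arm_command --series '[{"fingers": 1,"x": 0,"y": 0,"z": 3.7,"twist": -0.1},{"fingers": 1,"x": 0,"y": 0,"z": 4,"twist": 0},{"fingers": 1,"x": 0,"y": 0,"z": 3.2,"twist": 0},{"fingers": 1,"x": 0,"y": 0,"z": 1.7,"twist": 0},{"fingers": 1,"x": 0,"y": 0,"z": 0.5,"twist": 0},{"fingers": 1,"x": 0,"y": 0,"z": 0,"twist": 0}]'

```text
time_s: 45.52
tcp_pos: [0.5175, -0.0958, 0.0807]
orientation: [180.0, 0.1, 148.2]
ft_force: [-0.2, 0.5, -1.5]
finger_gap: 0.107
```

```bash
python3 - <<'E'
from h import *
plan([.5161,-.0948,.072],148.2)
E
```

```text
pos [ 0.5175 -0.0958  0.0807] rpy [1.800e+02 1.000e-01 1.482e+02] gap 0.107 t 45.52
shift cm [0.18 0.01 0.87] rows 1 per row [0.176 0.008 0.872] | twist 0.0 after the shift
```

Emit:
arm_command --series '[{"fingers": 1,"x": 0.15,"y": 0,"z": 0.45,"twist": 0},{"fingers": 1,"x": 0,"y": 0,"z": 0.3,"twist": 0},{"fingers": 1,"x": 0,"y": 0,"z": 0.2,"twist": 0},{"fingers": 1,"x": 0,"y": 0,"z": 0,"twist": 0}]'

```text
time_s: 46.02
tcp_pos: [0.516, -0.0943, 0.0719]
orientation: [180.0, 0.0, 148.3]
ft_force: [-2.2, 0.7, 5.0]
finger_gap: 0.113
```

Emit:
arm_command --series '[{"fingers": 0.3,"x": 0,"y": 0,"z": 0,"twist": 0},{"fingers": -0.3,"x": 0,"y": 0,"z": 0,"twist": 0},{"fingers": -1,"x": 0,"y": 0,"z": 0,"twist": 0},{"fingers": -1,"x": 0,"y": 0,"z": 0,"twist": 0},{"fingers": -1,"x": 0,"y": 0,"z": -4,"twist": 0},{"fingers": -1,"x": 0,"y": 0,"z": -5,"twist": 0},{"fingers": -1,"x": 0,"y": 0,"z": -5,"twist": 0},{"fingers": -1,"x": 0,"y": 0,"z": -5,"twist": -7.5},{"fingers": -1,"x": 0,"y": 0,"z": -5,"twist": -7.5}]'

```text
time_s: 47.15
tcp_pos: [0.5153, -0.0942, 0.312]
orientation: [-180.0, 0.0, 163.5]
ft_force: [0.1, -0.2, 0.5]
finger_gap: 1.001
```

```bash
python3 - <<'E'
from h import *
plan([.545,-.01,.33],163.2)
E
```

```text
pos [ 0.5153 -0.0942  0.312 ] rpy [-180.     0.   163.5] gap 1.001 t 47.15
shift cm [-0.46  8.92 -1.8 ] rows 2 per row [-0.229  4.46  -0.898] | twist 0.3 after the shift
```

Emit:
arm_command --series '[{"fingers": -1,"x": -0.2,"y": 4.5,"z": -1,"twist": 0},{"fingers": -1,"x": -0.2,"y": 4.5,"z": -1,"twist": 0},{"fingers": -1,"x": 0,"y": 0,"z": 0,"twist": 0},{"fingers": -1,"x": 0,"y": 0,"z": 0,"twist": 0}]'

```text
time_s: 47.65
tcp_pos: [0.545, -0.0095, 0.33]
orientation: [-180.0, -0.0, 163.3]
ft_force: [0.4, 0.0, -0.3]
finger_gap: 1.001
```

```bash
python3 - <<'E'
from h import *
plan([.4145,.3125,.2],163.2)
print(snap('wrist','w16'))
cv2.imwrite('pics/w16b.png',cv2.resize(cv2.imread('pics/w16.png')[30:330,140:540],(800,600),interpolation=cv2.INTER_CUBIC))
E
```

```text
pos [ 0.545  -0.0095  0.33  ] rpy [-180.    -0.   163.3] gap 1.001 t 47.65
shift cm [21.74 27.1  12.99] rows 7 per row [3.106 3.871 1.856] | twist 0.1 after the shift
([0.5449920980030598, -0.009462223778458657, 0.32997577314439314], [-179.95691924167804, -0.046473132276235986, 163.2936596940829])
```

View pics/w16b.png

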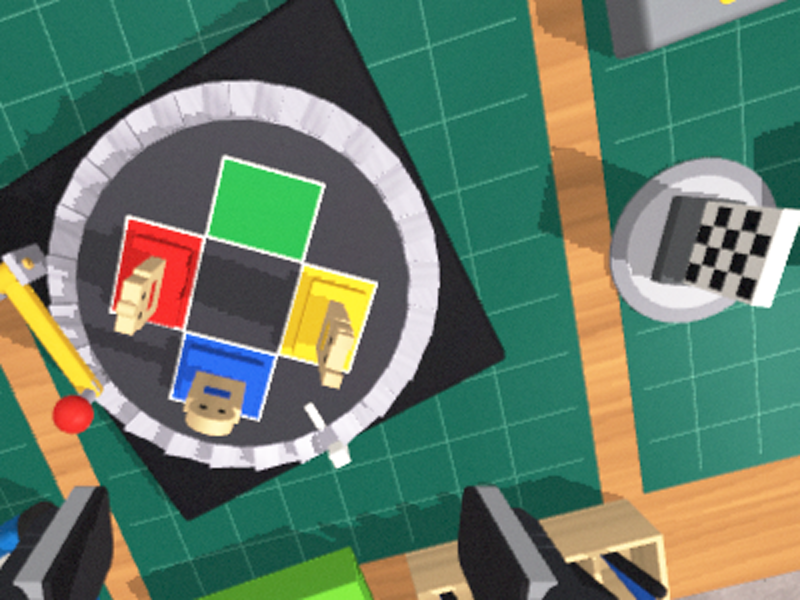

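All three figures stand in their pads. The platter's line is at the post, the pawl is down, and the target stands mid-mat. Next is the selector, from yellow to green.

Emit:
arm_command --series '[{"fingers": -1,"x": 3.1,"y": 3.9,"z": 1,"twist": 0},{"fingers": -1,"x": 3.1,"y": 3.9,"z": 2,"twist": 0},{"fingers": -1,"x": 3.1,"y": 3.9,"z": 2,"twist": 0},{"fingers": -1,"x": 3.1,"y": 3.9,"z": 2,"twist": 0},{"fingers": -1,"x": 3.1,"y": 3.9,"z": 2,"twist": 0},{"fingers": -1,"x": 3.1,"y": 3.8,"z": 2,"twist": 0},{"fingers": -1,"x": 3.1,"y": 3.8,"z": 2,"twist": 0},{"fingers": -1,"x": 0,"y": 0,"z": 0,"twist": 0}]'

```text
time_s: 48.7
tcp_pos: [0.4128, 0.3132, 0.1978]
orientation: [-179.8, -0.2, 163.5]
ft_force: [0.1, -0.5, -0.0]
finger_gap: 1.002
```

```bash
python3 - <<'E'
from h import *
plan([.4142,.3125,.057],163.2)
E
```

```text
pos [0.4128 0.3132 0.1978] rpy [-179.8   -0.2  163.5] gap 1.002 t 48.7
shift cm [-0.21  0.03 14.08] rows 3 per row [-0.071  0.009  4.694] | twist 0.3 after the shift
```

Emit:
arm_command --series '[{"fingers": -1,"x": -0.15,"y": 0,"z": 4,"twist": 0.3},{"fingers": -1,"x": 0,"y": 0,"z": 4.5,"twist": 0},{"fingers": -1,"x": 0,"y": 0,"z": 3.5,"twist": 0},{"fingers": -1,"x": 0,"y": 0,"z": 2,"twist": 0},{"fingers": -1,"x": 0,"y": 0,"z": 0,"twist": 0},{"fingers": 1,"x": 0,"y": 0,"z": 0,"twist": 0},{"fingers": 1,"x": 0,"y": 0,"z": 0,"twist": 0},{"fingers": 1,"x": 0,"y": 0,"z": 0,"twist": 0},{"fingers": 1,"x": 0,"y": 0,"z": 0,"twist": 0},{"fingers": 1,"x": 0,"y": 0,"z": 0,"twist": 0}]'

```text
time_s: 49.95
tcp_pos: [0.4169, 0.3113, 0.0614]
orientation: [-179.9, 0.0, 163.0]
ft_force: [-1.5, -4.8, 7.7]
finger_gap: 0.146
```

Emit:
arm_command --series '[{"fingers": 1,"x": 0,"y": 0,"z": 0,"twist": 8},{"fingers": 1,"x": 0,"y": 0,"z": 0,"twist": 8},{"fingers": 1,"x": 0,"y": 0,"z": 0,"twist": 8},{"fingers": 1,"x": 0,"y": 0,"z": 0,"twist": 8},{"fingers": 1,"x": 0,"y": 0,"z": 0,"twist": 8},{"fingers": 1,"x": 0,"y": 0,"z": 0,"twist": 0},{"fingers": 1,"x": 0,"y": 0,"z": 0,"twist": 0}]'

```text
time_s: 50.82
tcp_pos: [0.4155, 0.3093, 0.0613]
orientation: [-179.6, 0.2, 123.1]
ft_force: [-4.1, -10.4, 12.8]
finger_gap: 0.148
```

Released next, rising and backing off for a last look.

Emit:
arm_command --series '[{"fingers": -1,"x": 0,"y": 0,"z": 0,"twist": 0},{"fingers": -1,"x": 0,"y": 0,"z": 0,"twist": 0},{"fingers": -1,"x": 0,"y": 0,"z": 0,"twist": 0},{"fingers": -1,"x": 0,"y": 0,"z": 0,"twist": 0},{"fingers": -1,"x": 0,"y": 0,"z": -4,"twist": 0},{"fingers": -1,"x": 0,"y": 0,"z": -5,"twist": 0},{"fingers": -1,"x": 0,"y": 0,"z": -5,"twist": 0},{"fingers": -1,"x": 0,"y": 0,"z": -5,"twist": 0},{"fingers": -1,"x": 0,"y": 0,"z": 0,"twist": 0},{"fingers": -1,"x": 0,"y": 0,"z": 0,"twist": 0}]'

```text
time_s: 52.08
tcp_pos: [0.4166, 0.3122, 0.25]
orientation: [-180.0, -0.0, 123.0]
ft_force: [0.7, 0.4, -0.4]
finger_gap: 1.0
```

```bash
python3 - <<'E'
from h import *
snap('wrist','w17');snap('top','t17');snap('side','s17')
c=np.zeros((600,800,3),np.uint8)
c[:300,:400]=cv2.resize(cv2.imread('pics/w17.png'),(400,300))
c[:300,400:]=cv2.resize(cv2.imread('pics/s17.png')[150:390,140:460],(400,300))
c[300:,:]=cv2.resize(cv2.imread('pics/t17.png')[90:300,0:560],(800,300))
cv2.imwrite('pics/m17.png',c)
E
```

```text
(no output)
```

View pics/m17.png

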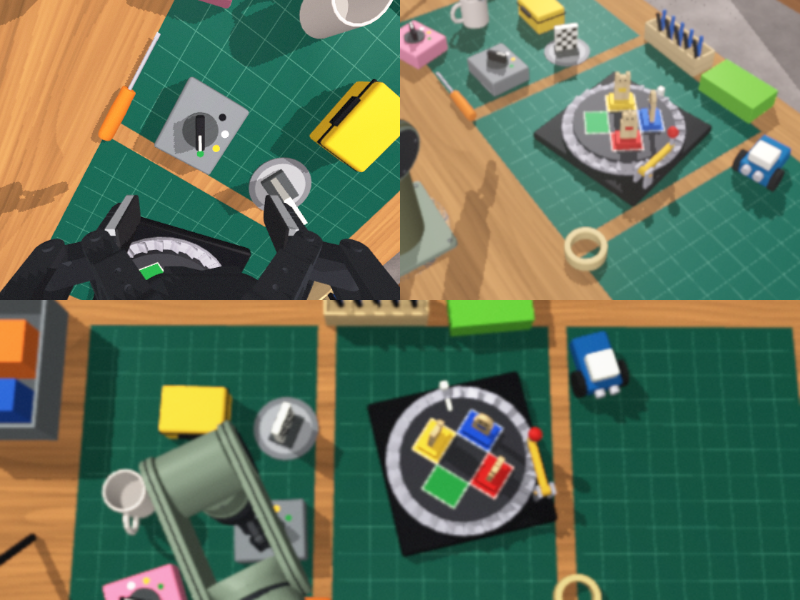

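The selector's line points at the green dot (200,153 in the wrist inset). The figures, target, platter and pawl are all in place, and nothing else has moved.

```bash
python3 -c "
from workcell import *
print(sign_off())"
```

```text
the job is handed in; nothing more can be done
None
```

I carried out every step in the order given and handed the job in at about 52 s of the 210 s. No verdict was reported, so the results below rest on my own pictures and force readings.

- **Target and first selector turn:** I stood the calibration target on the grey mat, then turned the selector from white to yellow.
- **Pawl and platter:** I held the pawl up by its ball for about 4.5 s. Two pictures 1.3 s apart matched, so I took the platter to be at rest and let the pawl back into the teeth. A picture afterwards showed the platter's white line at the home post.
- **Figures:** Only yellow, blue and red were present, and I placed each in the pad of its colour. Blue had been knocked about 2.5 cm aside before I reached it, so I measured it again and grasped it at its new place.
- **Second selector turn:** I turned the selector to green last.

**Last checks:** The final pictures from all three cameras show:
- the selector line on green
- the platter line at the post, and the pawl down
- the target upright near the middle of the mat
- the three figures upright and square in their pads
- the bystanders in view, with nothing looking moved
- the gripper open and clear of everything

I measured yellow about 3 mm off its pad's centre. I checked blue and red in their final places only by eye.

**Disagreements:** The overhead and wrist cameras differed by about 3–7 mm. I allowed about 1.5 mm for this and lined blue and yellow up from measurements in the wrist picture, and red by eye in it. The gripper also met a sideways force of 4–10 N on the knob and the ball, which fits a few millimetres of misalignment.

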